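# Finger-tight plus one flat on the leak-tester nut

### The arm

A 7-joint arm with a two-finger parallel gripper is mounted at the origin on the work surface. World frame = base frame: x ahead of the robot, y to its left, z up, the work surface at z = 0. Lengths are in m, angles in rad, forces in N, time in s.
With the tool pointing down it reaches from about 0.35 to 0.9 m from the base axis. Payload 8.1 kg.
Tool frame: the origin (TCP) lies midway between the tips of the shut fingers; the grasp point (between the pads) lies arm.hold_point_z behind it (arm.hold_point_z is the distance from the TCP to the grasp point, in m); z points along the fingers, x is the direction in which the jaws open and shut, and the axes are right-handed (so a half turn about z gives the same grasp; the last joint's range is limited). The gripper opens to 92 mm and grips with 3 to 60 N. Pads are 19 mm wide; open, the fingers measure 130 mm over their backs; the gripper's body (75 mm by 190 mm) begins 47 mm behind the grasp point.
Start: joints at [-1.401, 0.434, 0.025, 1.573, -0.012, 1.134, -0.075], TCP at [0.168, 0.602, 0.227] pointing down, gripper open.
Joint ranges: [-2.62, 2.62], [-0.44, 2.09], [-1.27, 1.32], [0.08, 2.57], [-1.32, 4.46], [0.12, 2], [-2.74, 2.74]. Speed limits (rad/s): [2.22, 2.22, 3.01, 3.01, 3.14, 3.14, 3.14].

### API

Orientations are given as a rotation vector (axis times angle).
In Python, from cell import arm gives the robot as it stands.
- The arm moves only by the shell command python3 -m pendant 'ROWS' [FORCE]. ROWS is JSON, a list of rows, each an object with "dp": the shift along the tool's x, y, z in m, a list of three; "rotation": the turn, a rotation vector about the tool's x, y, z in rad, a list of three; "fingers": the closure, from -1 (fully open) to 1 (shut). In form: [{"dp": [x, y, z], "rotation": [rx, ry, rz], "fingers": fingers}, ...]. A call has 1 to 20 rows; each row is the pose to reach, as a shift and turn from the pose measured when the call began, along the tool's axes at that moment; what a row does not reach only later rows make up. A row lasts 1/8 s, in which the tool goes at most 62.5 mm and 10.7 degrees, less where a joint would pass 70% of its speed; a pose out of reach is approached as far as the arm can. A call with a gripper value outside its range is refused whole. The fingers move at their own pace and stop on an object; FORCE is the grip in N (left out, the last holds). Time passes only in rows, so rows that repeat a pose let the fingers close. It gives the time, the measured TCP pose, the force and the opening at its end, in the units of the state.
- arm.observe(): the state, without advancing time (a new reading comes with each control period).
- arm.get_image(name): name is "scene" or "top"; returns the picture (400x640x3 uint8, blue, green, red); there is no depth.
- arm.camera_params(name): a dict with "camera_matrix" (3x3 intrinsics, pixels), "k1" (the pictures are not rectified: a ray, as slopes to the right and down, at radius r is drawn at 1 + k1 r^2 times it, then the intrinsics apply), "rvec" (rotation vector, rad) and "tvec" (3), from world to camera coordinates, as OpenCV has them. Camera axes: x right, y down, z forward; pixel columns grow to the right and rows downward; lengths in m; the calibration is good to about 2 mm. A picture is of the moment at which its call begins. camera_params takes no time and is no camera call.
- arm.sign_off(): hands the job in, once; it reports no verdict.
The state is a dict: "clock": time; "joints": joint angles; "dq": joint speeds; "joint_efforts": joint torques, N m; "position": TCP position; "ee_rot": TCP orientation; "force": force on the tool from outside, world axes, zero at the start; "ft_torque": the same for the moment, N m; "width": opening from 0.0 (shut) to 1.0 (fully open).
Only numpy, scipy, OpenCV 4.12 (cv2) and the standard library are available. Lean on these libraries where they do the work, as an engineer would, in place of code of your own. Each camera call takes 0.05 s, during which the arm holds its last target.

### The job

Run the loose brass compression nut on the leak tester clockwise with the fingers until it is finger-tight, that is until it just bites and starts to carry the tabbed washer under it along, and no further. Then tighten it one flat (a sixth of a turn) more with the open-ended wrench, without forcing it, and lay the wrench back in its rest. Leave the other things on the bench undisturbed.

Things in the scene. Friction and masses are not known exactly. Their poses are not given: they have to be found in the camera images.
- nut: Upright brass hexagon compression nut, 24 mm across flats (28 over corners), 22 mm tall, on the aluminium leak-tester block. Origin on its axis at its underside, 68 mm above the bench; z up; x is normal to a flat (flats face x and every 60 degrees from it). Clockwise from above tightens; its height does not change. It starts loose by an unknown 35 to 75 degrees.
- nut_top (a point): Centre of the nut's top face, 90 mm above the bench. A copper tube end 12 mm thick stands 6 mm above it. Under the nut, washer and round fitting reach 19 mm from the axis (the thin tab 27 mm); the block below them is 100 x 100 mm, its top 52 mm above the bench.
- washer (a joint): How far the steel washer (34 mm across, 2.5 mm thick, under the nut, one tab sticking out to 27 mm that shows it turning) has been carried clockwise, rad. 0 at the start and while the nut is loose (nut turns at 0.015 N m); from finger-tight on, washer and nut turn together against a steady 0.35 N m and stay where left. One flat is 1.05.
- wrench: Flat steel open-ended wrench, 8 mm thick, 160 g, 204 mm long, lying level. Origin at the centre of the jaw gap, on the underside; x points out of the mouth, z up. Gap 25.5 mm wide along y, open to +x, its floor 14.4 mm behind the origin (a seated nut's axis is about 0.5 mm ahead of the origin); prongs reach 17 mm ahead of the origin, tips flared; head 46 mm wide.
- handle (a point): Point to grip the wrench: middle of the handle's thickness at wrench x = -105 mm (4 mm above the underside). The handle is straight, 16 mm wide, from wrench x = -38 to -184 mm; the centre of mass is near x = -75 mm. The jaw has slack: on the nut the wrench swings some 6 to 12 degrees before it drives.
- rest: Fixed dark wooden wrench rest: base 150 x 60 x 8 mm, two blocks 20 mm thick across it at x = -50 and +50 mm, tops 40 mm above the bench, with side lips 8 mm higher that leave a 30 mm slot along x. Origin under its centre. The wrench lies along x in both slots, its origin near rest x = +105 mm, underside at 40 mm, so the handle point is above the rest's centre.
- upper_joint: Bystander: blackwood clarinet upper joint, 27 mm thick, 222 mm long, lying in cork cradles on the small round turntable; origin at its middle.
- vial: Bystander: small amber glass vial, 26 mm wide, 45 mm tall, standing; origin under its centre.
- burnisher: Bystander: bronze burnisher with a wooden handle, 150 mm long, lying on the bench; origin near its middle.
- bell_key: Bystander: nickel bell key, about 100 mm long, lying on the bench; origin near its middle.

How it is judged:
On the way, in this order (a step that is already met when the one before it is completed fails the run):
1. the fingers have turned the nut finger-tight: it has just begun to carry the washer (by 0.01 to 0.15 rad) (value of joint washer between 0.01 and 0.15 rad and contact force between the fingers and nut above 0.5 N), for 0.1 s.
2. the wrench has turned nut and washer on to about one flat (value of joint washer above 0.87 rad and contact force between wrench and nut above 1 N), for 0.05 s.
3. the wrench is off the nut and lies in its rest (horizontal distance between wrench and nut above 0.1 m and height (world z) of wrench below 0.044 m), for 0.1 s.
At the end, for the whole second after the job is handed in: The washer has been carried 0.87 to 1.25 rad in all (one flat is 1.05), and the wrench lies still and level in both slots of its rest, within 30 mm lengthwise of where it lay (value of joint washer between 0.87 and 1.25 rad and x of wrench in the frame of rest between 0.075 and 0.135 m and y of wrench in the frame of rest between -0.02 and 0.02 m and height (world z) of wrench between 0.037 and 0.043 m and angle between wrench's own z axis and vertical below 0.06 rad and angle between the x axis of wrench and the x axis of rest, either way round below 0.2 rad and linear speed of wrench below 0.02 m/s); the robot touches nothing.
It fails at once if the fingers touch the nut after the washer has been carried more than 0.17 rad (turning by hand past finger-tight) (value of joint washer above 0.17 rad and contact force between the fingers and nut above 0.3 N).
It fails at once if the nut is over-tightened: washer carried beyond 1.3 rad (value of joint washer above 1.3 rad).
It fails at once if the wrench is forced against the nut with more than 80 N (contact force between wrench and nut above 80 N).
It fails at once if a bystander is disturbed (distance of any of upper_joint, vial, burnisher, bell_key from where it was at the start of the episode above 0.02 m or angle between vial's own z axis and vertical above 0.5 rad).
It also fails if it takes over 72 s, if anything falls off the work surface, if the arm or the gripper's body presses on something with over 40 N, if the wrist force passes 120 N, or if a joint passes its speed limit or range.

## Working session

There is one attempt and no reset: what is moved stays moved. The work goes in short steps, Python scripts to look and compute and a shell command to move; the robot and the scene stay as the last step left them, time stands still between calls to the robot, and variables do not carry over. Pictures are saved under pics/ and viewed, and the job is handed in when it is done.

```bash
ls; mkdir -p pics; python3 - <<'E'
from cell import arm
import cv2
print(arm.observe(), arm.hold_point_z)
for n in("scene","top"):
    im=arm.get_image(n); cv2.imwrite(f"pics/{n}0.png",im); print(arm.camera_params(n))
E
```

```text
pics
{'clock': 0.0, 'joints': array([-1.40061203,  0.4352332 ,  0.02499918,  1.57409322, -0.01159701,
        1.13395604, -0.07510318]), 'dq': array([-0.00041737, -0.00064242, -0.00238746,  0.00052806,  0.00016512,
        0.00120743, -0.00045649]), 'joint_efforts': array([ 1.85230865e-04, -6.67861390e+01,  9.84231681e-01, -3.14460862e+01,
       -6.07376662e-02,  4.28898039e-02,  1.71590546e-04]), 'position': array([0.16832015, 0.60139437, 0.2259404 ]), 'ee_rot': array([ 2.50211151e+00,  1.89800665e+00, -1.77608899e-03]), 'force': array([-0.12429749, -0.41728257, -0.15863052]), 'ft_torque': array([0.01579545, 0.01343877, 0.06130585]), 'width': 0.9982147882992383} 0.0188
{'camera_matrix': array([[400.94146163,   0.        , 315.12727447],
       [  0.        , 400.94146163, 200.22526882],
       [  0.        ,   0.        ,   1.        ]]), 'k1': -0.028057078206391507, 'rvec': array([ 2.23617404,  1.14747133, -0.38201427]), 'tvec': array([-0.37119991, -0.30438964,  1.37583174])}
{'camera_matrix': array([[491.50320142,   0.        , 313.51540056],
       [  0.        , 491.50320142, 197.22704403],
       [  0.        ,   0.        ,   1.        ]]), 'k1': -0.07640949276819586, 'rvec': array([ 2.23382781, -2.17194387,  0.04098386]), 'tvec': array([0.00727528, 0.59365767, 1.21570828])}
```

View pics/scene0.png

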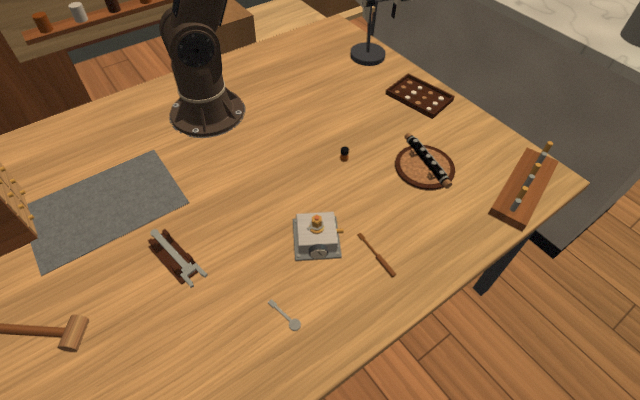

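View pics/top0.png

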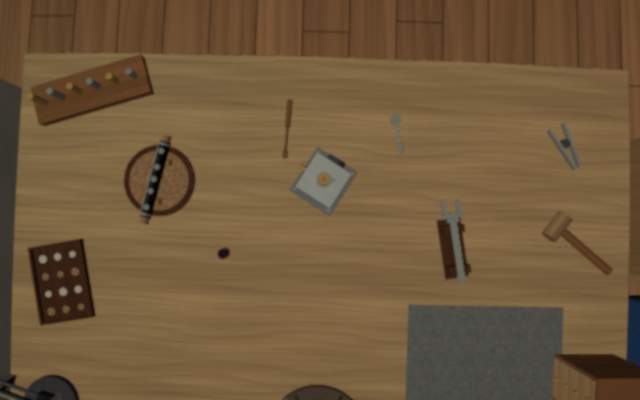

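```bash
cat > h.py <<'E'
import numpy as np, cv2
from scipy.spatial.transform import Rotation as R
from scipy.optimize import least_squares
from cell import arm
P={n:arm.camera_params(n) for n in("scene","top")}
def proj(n,X):
    p=P[n]; d=np.array([p["k1"],0,0,0,0],float)
    return cv2.projectPoints(np.atleast_2d(np.array(X,float)),p["rvec"],p["tvec"],p["camera_matrix"],d)[0][:,0]
def back(n,uv,z):
    p=P[n]; d=np.array([p["k1"],0,0,0,0],float)
    u=cv2.undistortPoints(np.array(uv,float).reshape(-1,1,2),p["camera_matrix"],d)[:,0]
    M=cv2.Rodrigues(p["rvec"])[0]; c=-M.T@p["tvec"].ravel()
    r=np.c_[u,np.ones(len(u))]@M
    return c+r*((z-c[2])/r[:,2])[:,None]
def crop(n,c,w,k,name,im=None):
    im=arm.get_image(n) if im is None else im
    x,y=int(c[0]),int(c[1]); s=im[max(0,y-w[1]):y+w[1],max(0,x-w[0]):x+w[0]]
    cv2.imwrite("pics/"+name,cv2.resize(s,None,fx=k,fy=k,interpolation=cv2.INTER_CUBIC)); print(name,"origin",max(0,x-w[0]),max(0,y-w[1]),"scale",k)
E
python3 - <<'E'
from h import *
print(proj("top",[[0,0,0],[.168,.602,.227],[.6,0,.09]]),proj("scene",[[0,0,0],[.168,.602,.227],[.6,0,.09]]))
print(back("top",[[324,180]],.09),back("scene",[[316,221]],.09))
t=cv2.imread("pics/top0.png");s=cv2.imread("pics/scene0.png")
crop("top",(324,180),(40,40),10,"nt.png",t)
crop("scene",(318,235),(40,30),12,"ns.png",s)
crop("top",(453,240),(45,55),9,"wt.png",t)
crop("scene",(180,258),(45,40),10,"ws.png",s)
E
```

```text
[[316.4031491  432.86530118]
 [ 33.73048395 387.33686961]
 [323.87923172 193.37059867]] [[207.32260483 111.8237803 ]
 [379.92967066  18.48949458]
 [308.00403027 209.71609165]]
[[6.3128716e-01 5.6964669e-04 9.0000000e-02]] [[ 0.63973443 -0.0040353   0.09      ]]
nt.png origin 284 140 scale 10
ns.png origin 278 205 scale 12
wt.png origin 408 185 scale 9
ws.png origin 135 218 scale 10
```

```bash
ls pics
```

```text
ns.png
nt.png
scene0.png
top0.png
ws.png
wt.png
```

View pics/nt.png

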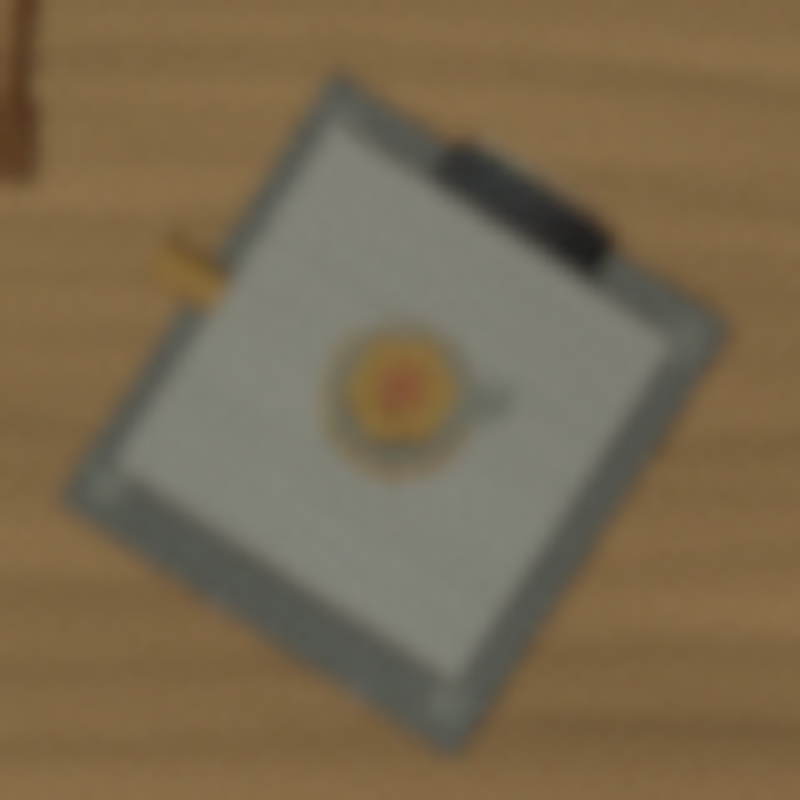

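View pics/ns.png

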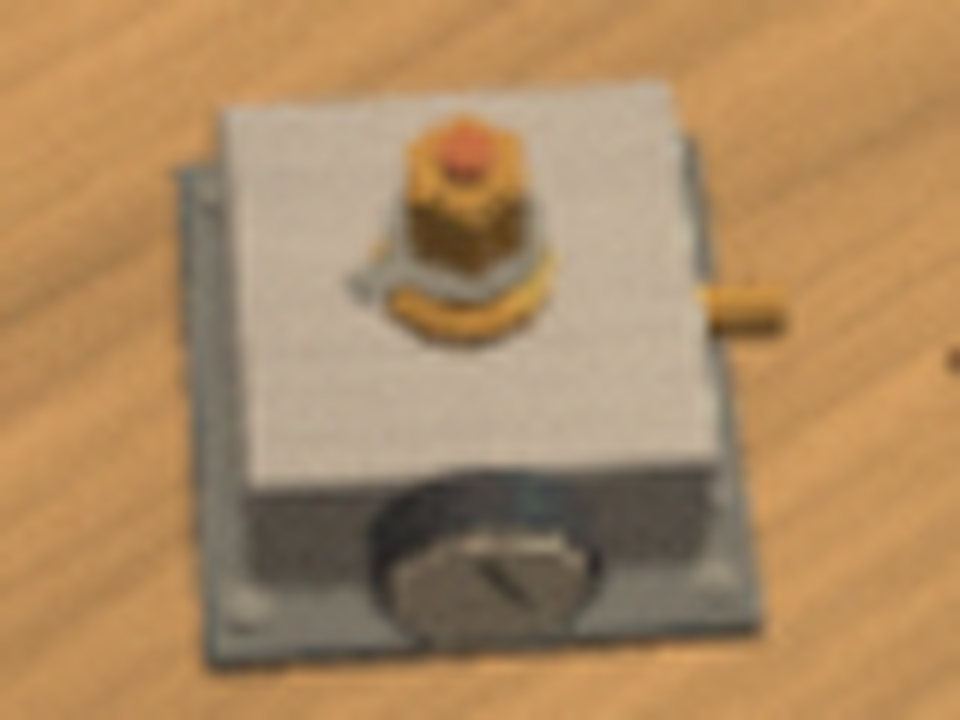

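View pics/wt.png

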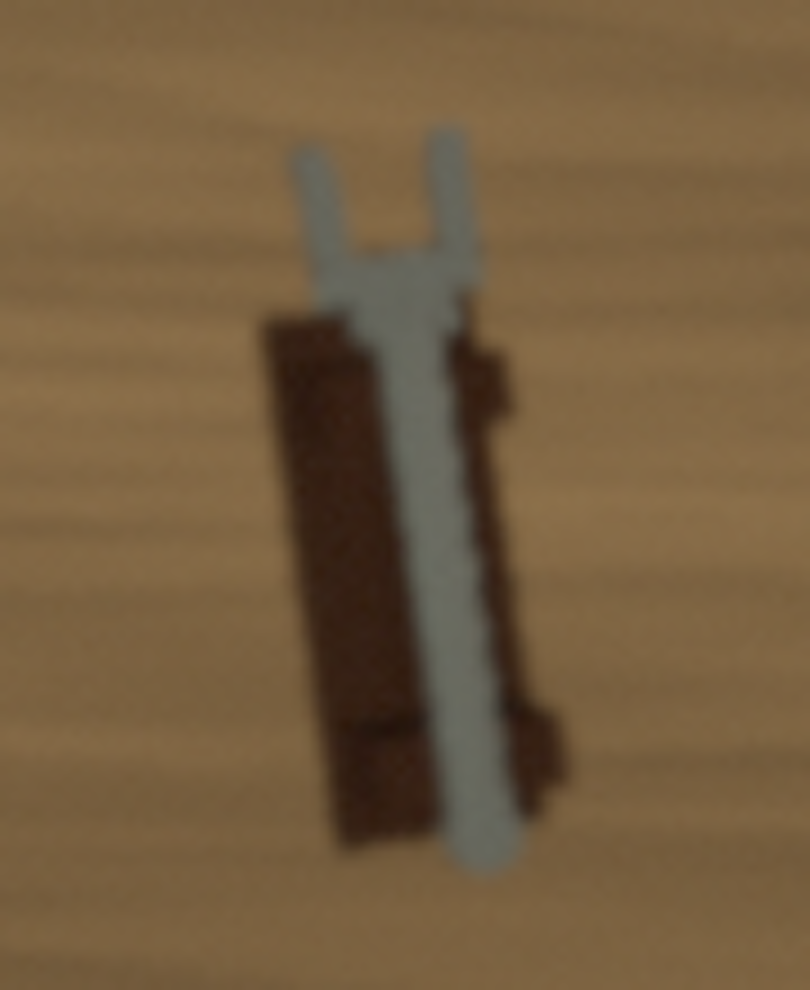

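View pics/ws.png

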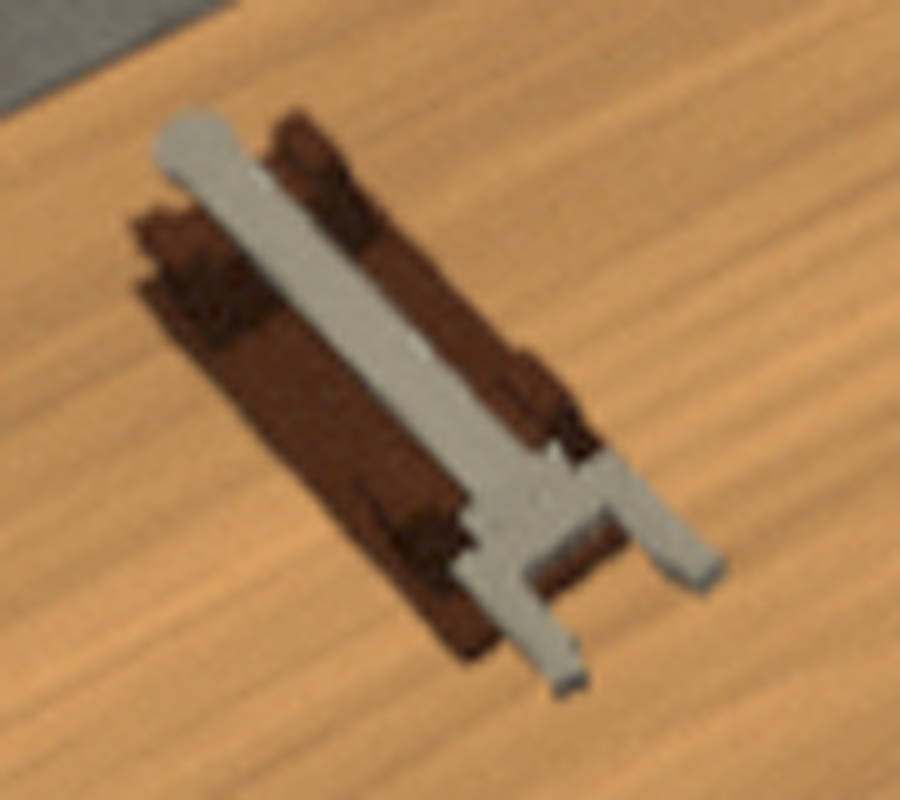

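```bash
python3 - <<'E'
from h import *
def px(o,k,l): return [((x+.5)/k-.5+o[0],(y+.5)/k-.5+o[1]) for x,y in l]
t=px((284,140),10,[(402,392)]);s=px((278,205),12,[(466,148)])
print(back("top",t,.096),back("scene",s,.094))
T=px((408,185),9,[(308,147),(448,128),(485,872),(345,250),(433,250)])
S=px((135,218),10,[(570,668),(712,562),(165,130),(522,578),(605,510)])
a=back("top",T,.048);b=back("scene",S,.048);print(a,b)
for q in(a,b):
    m=(q[0]+q[1])/2; 
    f=(q[3]+q[4])/2; d=m-f; print("dir tail->tips",np.degrees(np.arctan2(*(m-q[2])[1::-1])))
# rest base corners top z .048? blocks lips; base z=.008
print(back("top",px((408,185),9,[(268,322),(345,848),(540,815)]),.008))
print(back("scene",px((135,218),10,[(470,662),(140,288)]),.008))
E
```

```text
[[0.63374838 0.00135203 0.096     ]] [[0.63244798 0.00233112 0.094     ]]
[[ 0.59171372 -0.28822726  0.048     ]
 [ 0.59792429 -0.32646066  0.048     ]
 [ 0.39739652 -0.34085886  0.048     ]
 [ 0.56415632 -0.29886697  0.048     ]
 [ 0.56480039 -0.32294525  0.048     ]] [[ 0.59459657 -0.32568888  0.048     ]
 [ 0.58882736 -0.28662055  0.048     ]
 [ 0.3977579  -0.34491429  0.048     ]
 [ 0.56685754 -0.3248429   0.048     ]
 [ 0.56169064 -0.30111128  0.048     ]]
dir tail->tips 9.634809164070097
dir tail->tips 11.30105799857745
[[ 0.54403651 -0.28841057  0.008     ]
 [ 0.39819608 -0.31344142  0.008     ]
 [ 0.40851525 -0.36831497  0.008     ]]
[[ 0.55552194 -0.34361425  0.008     ]
 [ 0.408005   -0.36870798  0.008     ]]
```

```bash
python3 - <<'E'
from h import *
im=cv2.imread("pics/scene0.png"); k=20; o=(297,208)
c=im[208:236,297:336]; rows=[]
big=cv2.resize(c,None,fx=k/3,fy=k/3,interpolation=cv2.INTER_CUBIC)
kk=k/3
tiles=[big]
for a in range(0,60,12):
    b=big.copy()
    for z in(.09,.068):
        ang=np.radians(a+30+60*np.arange(6)); r=.01386
        q=proj("scene",np.c_[.633+r*np.cos(ang),.0018+r*np.sin(ang),np.full(6,z)])
        q=((q-o+.5)*kk-.5); cv2.polylines(b,[np.round(q*8).astype(int)],True,(255,0,0) if z==.09 else (0,0,255),1,cv2.LINE_AA,3)
    cv2.putText(b,str(a),(5,20),0,.6,(0,0,0),2); tiles.append(b)
cv2.imwrite("pics/hex.png",np.vstack([np.hstack(tiles[:3]),np.hstack(tiles[3:])]))
E
```

```text
(no output)
```

View pics/hex.png

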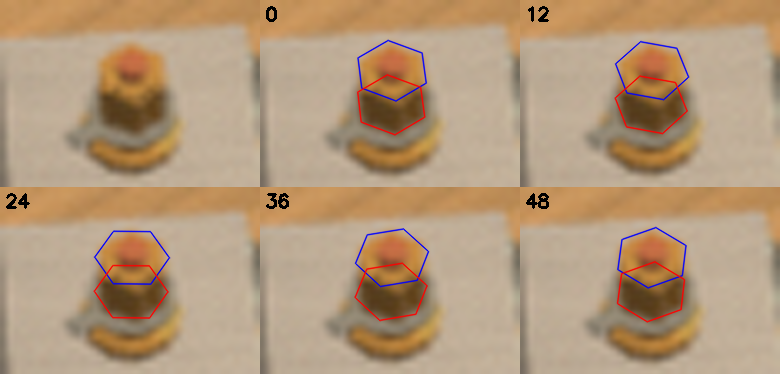

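```bash
cat >> h.py <<'E'
def to(pos,yaw,pitchfix=True):
    """dp, rotation for TCP pos, tool down with x at yaw deg (nearest half turn)"""
    s=arm.observe(); A=R.from_rotvec(s["ee_rot"]); best=None
    for y in (yaw,):
        c,n=np.cos(np.radians(y)),np.sin(np.radians(y))
        T=R.from_matrix(np.array([[c,n,0],[n,-c,0],[0,0,-1.]]))
        rv=(A.inv()*T).as_rotvec()
    dp=A.inv().apply(np.array(pos)-s["position"])
    print("dp",dp.round(4),"rot",rv.round(4),"deg",np.degrees(rv).round(1))
def st():
    s=arm.observe(); x=R.from_rotvec(s["ee_rot"]).as_matrix()
    print("t %.2f pos %s yaw %.2f tilt %.2f F %s T %s w %.1fmm j %s"%(s["clock"],s["position"].round(4),np.degrees(np.arctan2(x[1,0],x[0,0])),np.degrees(np.arccos(-x[2,2])),s["force"].round(2),s["ft_torque"].round(3),s["width"]*92,s["joints"].round(2)))
E
python3 - <<'E'
from h import *
st(); to([.633,.0018,.16],57)
E
```

```text
t 0.10 pos [0.1683 0.6014 0.226 ] yaw 74.36 tilt 0.08 F [-0.35 -0.55  0.72] T [ 0.019  0.002 -0.034] w 92.0mm j [-1.4   0.44  0.02  1.57 -0.01  1.13 -0.08]
dp [-0.4521  0.6091  0.0668] rot [0.0004 0.0014 0.3031] deg [ 0.   0.1 17.4]
```

```bash
python3 -m pendant '[{"dp":[-0.113,0.152,0],"rotation":[0,0,0.1],"fingers":-1},{"dp":[-0.226,0.304,0.01],"rotation":[0,0,0.2],"fingers":-1},{"dp":[-0.339,0.457,0.03],"rotation":[0,0,0.3],"fingers":-1},{"dp":[-0.452,0.609,0.05],"rotation":[0,0.001,0.303],"fingers":-1},{"dp":[-0.452,0.609,0.067],"rotation":[0,0.001,0.303],"fingers":-1},{"dp":[-0.452,0.609,0.067],"rotation":[0,0.001,0.303],"fingers":-1},{"dp":[-0.452,0.609,0.067],"rotation":[0,0.001,0.303],"fingers":-1},{"dp":[-0.452,0.609,0.067],"rotation":[0,0.001,0.303],"fingers":-1},{"dp":[-0.452,0.609,0.067],"rotation":[0,0.001,0.303],"fingers":-1},{"dp":[-0.452,0.609,0.067],"rotation":[0,0.001,0.303],"fingers":-1},{"dp":[-0.452,0.609,0.067],"rotation":[0,0.001,0.303],"fingers":-1},{"dp":[-0.452,0.609,0.067],"rotation":[0,0.001,0.303],"fingers":-1},{"dp":[-0.452,0.609,0.067],"rotation":[0,0.001,0.303],"fingers":-1},{"dp":[-0.452,0.609,0.067],"rotation":[0,0.001,0.303],"fingers":-1},{"dp":[-0.452,0.609,0.067],"rotation":[0,0.001,0.303],"fingers":-1},{"dp":[-0.452,0.609,0.067],"rotation":[0,0.001,0.303],"fingers":-1}]'
python3 - <<'E'
from h import *
st(); to([.633,.0018,.073],58)
im=arm.get_image("scene"); crop("scene",(316,225),(50,40),8,"a1.png",im)
im=arm.get_image("top"); crop("top",(324,180),(50,40),8,"a2.png",im)
E
```

```text
clock: 2.1
position: [0.6324, 0.004, 0.16]
ee_rot: [-2.759, -1.502, -0.001]
force: [0.6, 0.4, 0.9]
width: 1.001
t 2.10 pos [0.6324 0.004  0.16  ] yaw 57.15 tilt 0.03 F [0.62 0.38 0.86] T [-0.043  0.023 -0.014] w 92.0mm j [-0.31  0.51  0.32  1.65 -0.19  1.    1.07]
dp [-0.0015  0.0017  0.087 ] rot [-0.0001 -0.0004 -0.0148] deg [-0.  -0.  -0.8]
a1.png origin 266 185 scale 8
a2.png origin 274 140 scale 8
```

View pics/a1.png

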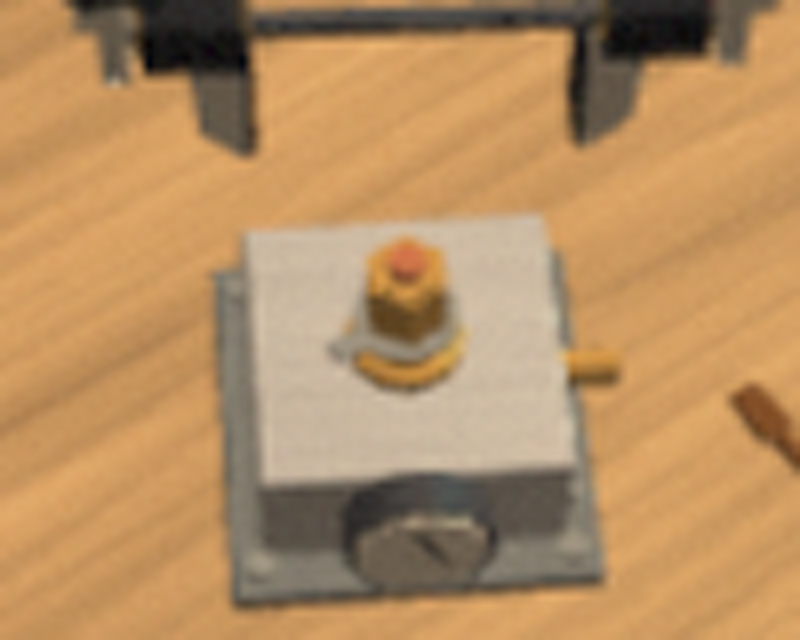

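The nut (crop 405,290) is centred below the open jaws; the tab points left (340,345). Descend and close gently.

```bash
python3 -m pendant '[{"dp":[-0.0015,0.0017,0.04],"rotation":[0,0,-0.015],"fingers":-1},{"dp":[-0.0015,0.0017,0.087],"rotation":[0,0,-0.015],"fingers":-1},{"dp":[-0.0015,0.0017,0.087],"rotation":[0,0,-0.015],"fingers":-1},{"dp":[-0.0015,0.0017,0.087],"rotation":[0,0,-0.015],"fingers":-1}]'
python3 - <<'E'
from h import *
st()
E
python3 -m pendant '[{"dp":[0,0,0],"rotation":[0,0,0],"fingers":1},{"dp":[0,0,0],"rotation":[0,0,0],"fingers":1},{"dp":[0,0,0],"rotation":[0,0,0],"fingers":1},{"dp":[0,0,0],"rotation":[0,0,0],"fingers":1},{"dp":[0,0,0],"rotation":[0,0,0],"fingers":1},{"dp":[0,0,0],"rotation":[0,0,0],"fingers":1},{"dp":[0,0,0],"rotation":[0,0,0],"fingers":1}]' 12
python3 - <<'E'
from h import *
st()
E
```

```text
clock: 2.7
position: [0.6342, 0.0012, 0.0746]
ee_rot: [2.747, 1.522, 0.003]
force: [0.4, -0.5, -0.5]
width: 1.001
t 2.70 pos [0.6342 0.0012 0.0746] yaw 57.98 tilt 0.11 F [ 0.37 -0.47 -0.51] T [-0.13   0.017  0.033] w 92.0mm j [-0.28  0.61  0.29  1.73 -0.22  0.83  1.12]
clock: 3.58
position: [0.6341, 0.0012, 0.0746]
ee_rot: [2.747, 1.522, 0.002]
force: [-0.1, 0.6, 0.9]
width: 0.289
t 3.58 pos [0.6341 0.0012 0.0746] yaw 57.98 tilt 0.10 F [-0.15  0.63  0.87] T [-0.016  0.034 -0.007] w 26.6mm j [-0.28  0.61  0.29  1.73 -0.22  0.83  1.12]
```

```bash
python3 -m pendant '[{"dp":[0,0,0],"rotation":[0,0,0],"fingers":1},{"dp":[0,0,0],"rotation":[0,0,0],"fingers":1},{"dp":[0,0,0],"rotation":[0,0,0],"fingers":1}]' 20
python3 - <<'E'
from h import *
st()
im=arm.get_image("scene"); crop("scene",(316,225),(40,40),10,"b1.png",im)
E
```

```text
clock: 3.95
position: [0.6345, 0.0017, 0.0747]
ee_rot: [2.747, 1.523, 0.004]
force: [3.3, 2.1, -1.1]
width: 0.26
t 3.95 pos [0.6345 0.0017 0.0747] yaw 58.00 tilt 0.15 F [ 3.27  2.07 -1.07] T [ 0.379 -0.506 -0.048] w 23.9mm j [-0.28  0.61  0.29  1.73 -0.22  0.83  1.12]
b1.png origin 276 185 scale 10
```

View pics/b1.png

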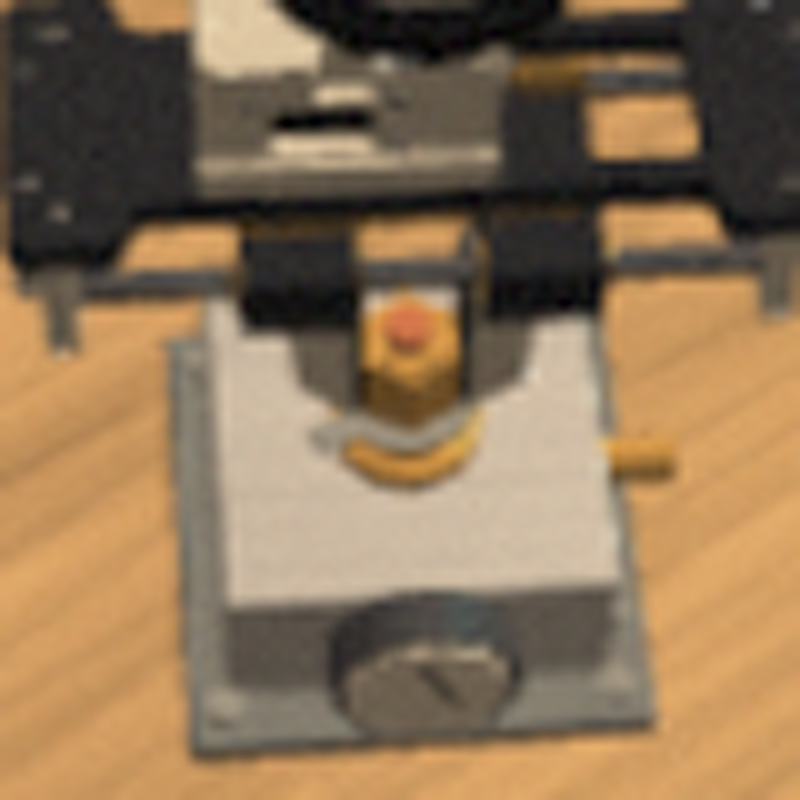

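Nut is held on its flats (23.9 mm). Turn 30° first, less than the smallest possible looseness.

```bash
python3 -m pendant '[{"dp":[0.0005,0,0],"rotation":[0,0,0],"fingers":1},{"dp":[0.0005,0,0],"rotation":[0,0,0.1],"fingers":1},{"dp":[0.0004,0,0],"rotation":[0,0,0.2],"fingers":1},{"dp":[0.0003,0,0],"rotation":[0,0,0.3],"fingers":1},{"dp":[0.0002,0,0],"rotation":[0,0,0.4],"fingers":1},{"dp":[0.0002,0,0],"rotation":[0,0,0.5],"fingers":1},{"dp":[0.0002,0,0],"rotation":[0,0,0.5],"fingers":1},{"dp":[0.0002,0,0],"rotation":[0,0,0.5],"fingers":1}]' 45
python3 - <<'E'
from h import *
st()
E
```

```text
clock: 5.0
position: [0.6343, 0.0015, 0.0747]
ee_rot: [3.038, 0.799, 0.003]
force: [-0.0, 0.5, 1.5]
width: 0.256
t 5.00 pos [0.6343 0.0015 0.0747] yaw 29.46 tilt 0.11 F [-0.03  0.48  1.51] T [-0.206  0.177  0.015] w 23.6mm j [-0.37  0.63  0.42  1.73 -0.33  0.85  0.72]
```

```bash
cat > s.py <<'E'
from h import *
st()
E
python3 -m pendant '[{"dp":[0,0,0],"rotation":[0,0,0.06],"fingers":1},{"dp":[0,0,0],"rotation":[0,0,0.06],"fingers":1}]'>/dev/null; python3 s.py
python3 -m pendant '[{"dp":[0,0,0],"rotation":[0,0,0.05],"fingers":1},{"dp":[0,0,0],"rotation":[0,0,0.05],"fingers":1}]'>/dev/null; python3 s.py
```

```text
t 5.25 pos [0.6343 0.0015 0.0746] yaw 26.11 tilt 0.11 F [0.39 0.6  0.59] T [-0.03  -0.012 -0.031] w 23.7mm j [-0.38  0.63  0.44  1.74 -0.34  0.85  0.67]
t 5.50 pos [0.6342 0.0014 0.0746] yaw 23.36 tilt 0.10 F [ 0.59 -0.11 -0.44] T [-0.035  0.007 -0.025] w 23.3mm j [-0.38  0.63  0.45  1.74 -0.35  0.85  0.63]
```

```bash
python3 -m pendant '[{"dp":[0,0,0],"rotation":[0,0,0.05],"fingers":1},{"dp":[0,0,0],"rotation":[0,0,0.05],"fingers":1}]'>/dev/null; python3 s.py
python3 -m pendant '[{"dp":[0,0,0],"rotation":[0,0,0.05],"fingers":1},{"dp":[0,0,0],"rotation":[0,0,0.05],"fingers":1}]'>/dev/null; python3 s.py
```

```text
t 5.75 pos [0.6342 0.0014 0.0746] yaw 20.61 tilt 0.10 F [-0.14  0.44  1.19] T [-0.06  -0.011 -0.006] w 23.4mm j [-0.39  0.64  0.47  1.74 -0.36  0.85  0.6 ]
t 6.00 pos [0.6342 0.0014 0.0746] yaw 17.86 tilt 0.09 F [ 0.33 -0.11  0.31] T [ 0.021  0.004 -0.047] w 23.9mm j [-0.4   0.64  0.48  1.74 -0.37  0.86  0.56]
```

```bash
python3 s.py
```

```text
t 6.00 pos [0.6342 0.0014 0.0746] yaw 17.86 tilt 0.09 F [ 0.33 -0.11  0.31] T [ 0.021  0.004 -0.047] w 23.9mm j [-0.4   0.64  0.48  1.74 -0.37  0.86  0.56]
```

Turned 40°, still loose. Continuing.

```bash
python3 -m pendant '[{"dp":[0,0,0],"rotation":[0,0,0.05],"fingers":1},{"dp":[0,0,0],"rotation":[0,0,0.05],"fingers":1}]'>/dev/null; python3 s.py
python3 -m pendant '[{"dp":[0,0,0],"rotation":[0,0,0.05],"fingers":1},{"dp":[0,0,0],"rotation":[0,0,0.05],"fingers":1}]'>/dev/null; python3 s.py
```

```text
t 6.25 pos [0.6341 0.0014 0.0746] yaw 15.12 tilt 0.09 F [ 0.28 -0.5   1.48] T [-0.041  0.    -0.073] w 23.6mm j [-0.41  0.64  0.49  1.74 -0.38  0.86  0.52]
t 6.50 pos [0.6341 0.0014 0.0746] yaw 12.38 tilt 0.09 F [ 0.14 -0.14 -0.13] T [-0.031  0.032  0.011] w 23.2mm j [-0.42  0.64  0.51  1.74 -0.39  0.86  0.48]
```

```bash
python3 -m pendant '[{"dp":[0,0,0],"rotation":[0,0,0.05],"fingers":1},{"dp":[0,0,0],"rotation":[0,0,0.05],"fingers":1}]'>/dev/null; python3 s.py
python3 -m pendant '[{"dp":[0,0,0],"rotation":[0,0,0.05],"fingers":1},{"dp":[0,0,0],"rotation":[0,0,0.05],"fingers":1}]'>/dev/null; python3 s.py
```

```text
t 6.75 pos [0.6341 0.0014 0.0747] yaw 9.64 tilt 0.09 F [0.42 0.91 1.52] T [-0.024  0.057 -0.037] w 23.5mm j [-0.43  0.65  0.52  1.74 -0.4   0.86  0.44]
t 7.00 pos [0.634  0.0014 0.0747] yaw 6.92 tilt 0.08 F [0.47 0.95 0.41] T [-0.016  0.079  0.272] w 23.3mm j [-0.43  0.65  0.53  1.74 -0.41  0.87  0.4 ]
```

Torque jumped to 0.27; a small step to confirm.

```bash
python3 -m pendant '[{"dp":[0,0,0],"rotation":[0,0,0.03],"fingers":1},{"dp":[0,0,0],"rotation":[0,0,0.03],"fingers":1}]'>/dev/null; python3 s.py
```

```text
t 7.25 pos [0.634  0.0014 0.0746] yaw 5.23 tilt 0.08 F [ 0.02 -0.17  0.66] T [-0.058  0.087  0.361] w 24.1mm j [-0.44  0.65  0.54  1.74 -0.42  0.87  0.38]
```

```bash
python3 -m pendant '[{"dp":[0,0,0],"rotation":[0,0,0.025],"fingers":1},{"dp":[0,0,0],"rotation":[0,0,0.025],"fingers":1},{"dp":[0,0,0],"rotation":[0,0,0.025],"fingers":1}]'>/dev/null; python3 s.py
python3 - <<'E'
from h import *
im=arm.get_image("scene"); crop("scene",(316,225),(40,40),10,"c1.png",im)
E
```

```text
t 7.62 pos [0.634  0.0014 0.0746] yaw 3.80 tilt 0.08 F [0.21 0.69 1.28] T [-0.091  0.117  0.371] w 23.5mm j [-0.44  0.65  0.55  1.74 -0.43  0.87  0.36]
c1.png origin 276 185 scale 10
```

View pics/c1.png

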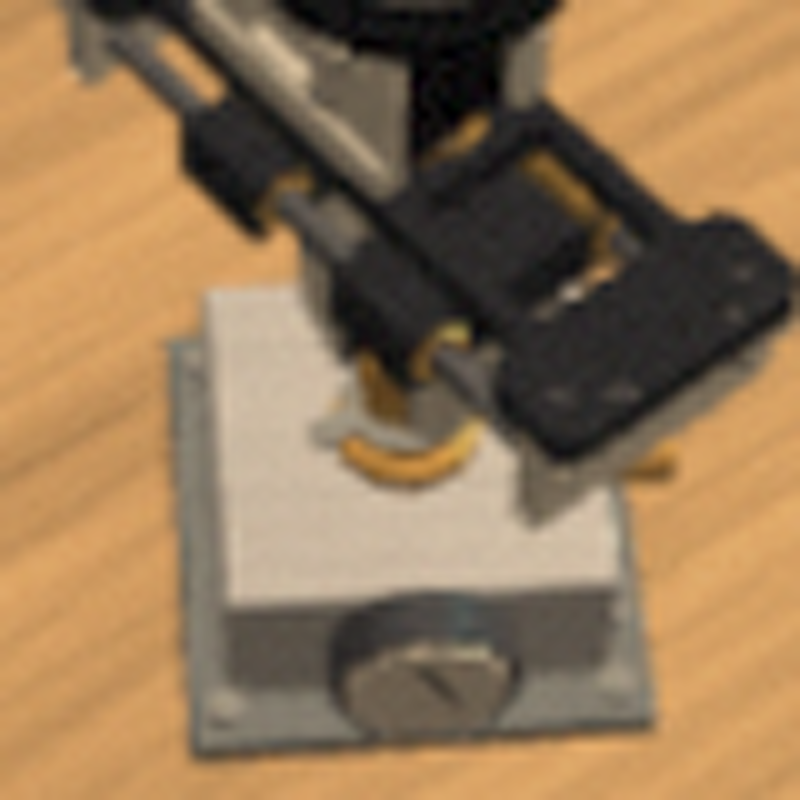

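```bash
python3 -m pendant '[{"dp":[0,0,0],"rotation":[0,0,0],"fingers":-1},{"dp":[0,0,0],"rotation":[0,0,0],"fingers":-1},{"dp":[0,0,0],"rotation":[0,0,0],"fingers":-1},{"dp":[0,0,0],"rotation":[0,0,0],"fingers":-1},{"dp":[0,0,-0.04],"rotation":[0,0,0],"fingers":-1},{"dp":[0,0,-0.085],"rotation":[0,0,0],"fingers":-1},{"dp":[0,0,-0.085],"rotation":[0,0,0],"fingers":-1}]'
python3 - <<'E'
from h import *
st(); to([.4745,-.328,.13],-80.3)
E
```

```text
clock: 8.55
position: [0.6361, 0.001, 0.1633]
ee_rot: [3.139, 0.104, 0.012]
force: [0.9, -0.3, -0.1]
width: 0.959
t 8.55 pos [0.6361 0.001  0.1633] yaw 3.79 tilt 0.43 F [ 0.89 -0.32 -0.08] T [-0.101  0.032 -0.004] w 88.2mm j [-0.48  0.55  0.61  1.66 -0.36  1.03  0.31]
dp [-0.1832  0.3175  0.0322] rot [-0.0049 -0.0067  1.4676] deg [-0.3 -0.4 84.1]
```

```bash
python3 -m pendant '[{"dp":[-0.05,0.08,0],"rotation":[0,0,0.18],"fingers":-1},{"dp":[-0.1,0.16,0],"rotation":[0,0,0.36],"fingers":-1},{"dp":[-0.14,0.24,0.01],"rotation":[0,0,0.54],"fingers":-1},{"dp":[-0.183,0.318,0.02],"rotation":[0,0,0.72],"fingers":-1},{"dp":[-0.183,0.318,0.032],"rotation":[-0.003,-0.004,0.9],"fingers":-1},{"dp":[-0.183,0.318,0.032],"rotation":[-0.005,-0.006,1.08],"fingers":-1},{"dp":[-0.183,0.318,0.032],"rotation":[-0.005,-0.007,1.26],"fingers":-1},{"dp":[-0.183,0.318,0.032],"rotation":[-0.005,-0.007,1.44],"fingers":-1},{"dp":[-0.183,0.318,0.032],"rotation":[-0.005,-0.007,1.468],"fingers":-1},{"dp":[-0.183,0.318,0.032],"rotation":[-0.005,-0.007,1.468],"fingers":-1},{"dp":[-0.183,0.318,0.032],"rotation":[-0.005,-0.007,1.468],"fingers":-1}]'
python3 - <<'E'
from h import *
st(); to([.4745,-.328,.03],-80.3)
im=arm.get_image("scene"); crop("scene",(180,250),(60,45),8,"d1.png",im)
crop("scene",(316,225),(25,25),16,"d2.png",im)
im=arm.get_image("top"); crop("top",(453,235),(45,50),8,"d3.png",im)
crop("top",(324,180),(20,20),20,"d4.png",im)
E
```

```text
clock: 9.93
position: [0.4748, -0.3282, 0.1301]
ee_rot: [-2.404, 2.023, 0.001]
force: [-0.1, -0.8, 0.6]
width: 0.997
t 9.93 pos [ 0.4748 -0.3282  0.1301] yaw -80.17 tilt 0.02 F [-0.14 -0.77  0.59] T [-0.053  0.119 -0.006] w 91.7mm j [-0.13  0.63  0.99  1.86 -0.62  1.   -0.27]
dp [-0.0003  0.0003  0.1001] rot [0.0001 0.0003 0.0023] deg [0.  0.  0.1]
d1.png origin 120 205 scale 8
d2.png origin 291 200 scale 16
d3.png origin 408 185 scale 8
d4.png origin 304 160 scale 20
```

View pics/d1.png

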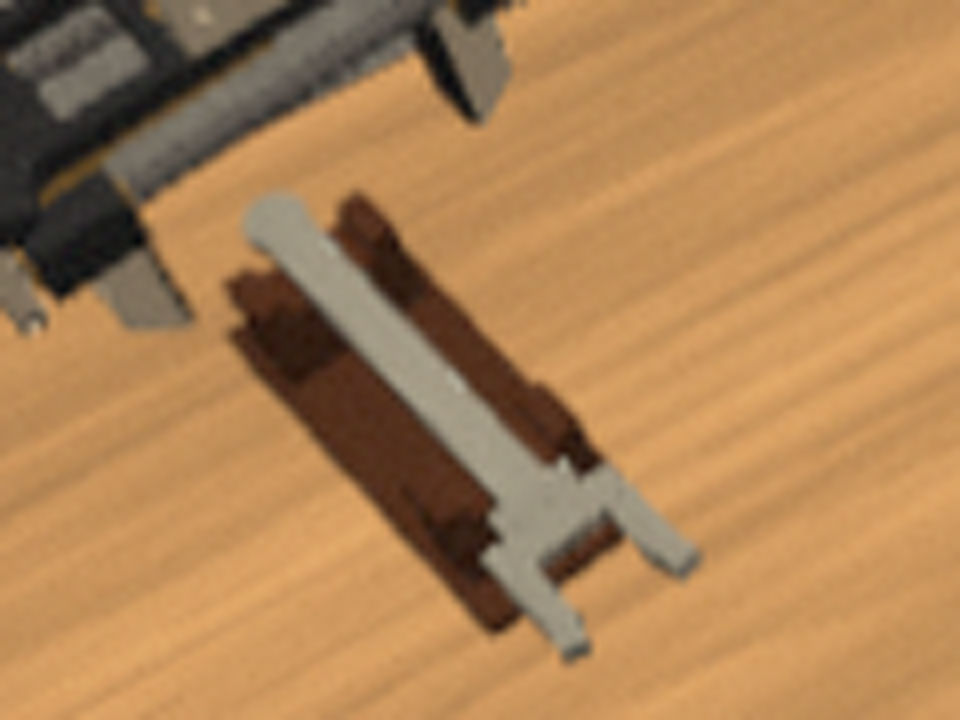

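View pics/d2.png

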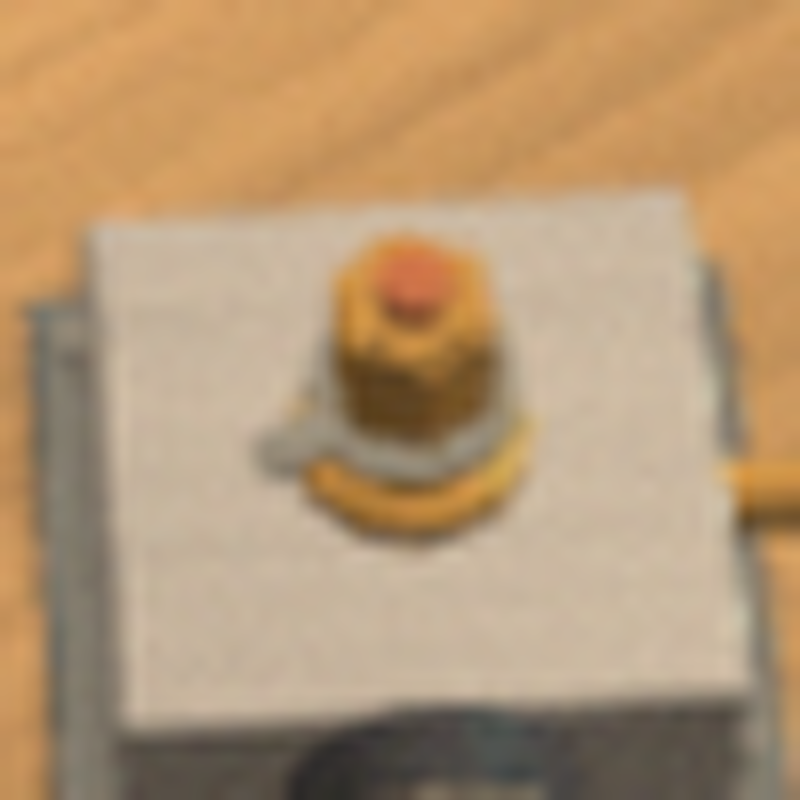

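View pics/d4.png

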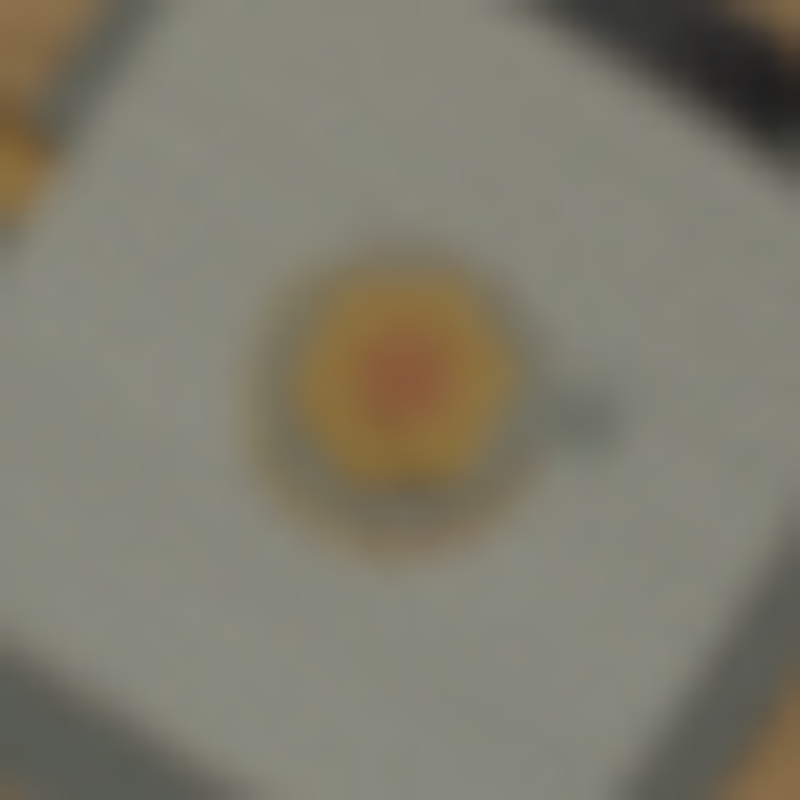

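The wrench lies undisturbed in the rest under the open jaws, nut flats face about ±x. Descend onto the handle.

```bash
python3 -m pendant '[{"dp":[0,0,0.05],"rotation":[0,0,0.002],"fingers":-1},{"dp":[0,0,0.102],"rotation":[0,0,0.002],"fingers":-1},{"dp":[0,0,0.102],"rotation":[0,0,0.002],"fingers":-1},{"dp":[0,0,0.102],"rotation":[0,0,0.002],"fingers":-1},{"dp":[0,0,0.102],"rotation":[0,0,0.002],"fingers":1},{"dp":[0,0,0.102],"rotation":[0,0,0.002],"fingers":1},{"dp":[0,0,0.102],"rotation":[0,0,0.002],"fingers":1},{"dp":[0,0,0.102],"rotation":[0,0,0.002],"fingers":1},{"dp":[0,0,0.102],"rotation":[0,0,0.002],"fingers":1},{"dp":[0,0,0.102],"rotation":[0,0,0.002],"fingers":1},{"dp":[0,0,0.102],"rotation":[0,0,0.002],"fingers":1},{"dp":[0,0,0.102],"rotation":[0,0,0.002],"fingers":1},{"dp":[0,0,0.102],"rotation":[0,0,0.002],"fingers":1},{"dp":[0,0,0.102],"rotation":[0,0,0.002],"fingers":1},{"dp":[0,0,0.102],"rotation":[0,0,0.002],"fingers":1}]' 40
python3 - <<'E'
from h import *
st()
E
```

```text
clock: 11.9
position: [0.4749, -0.3283, 0.0282]
ee_rot: [-2.4, 2.027, 0.0]
force: [-0.1, -0.6, -0.1]
width: 0.171
t 11.90 pos [ 0.4749 -0.3283  0.0282] yaw -80.35 tilt 0.02 F [-0.09 -0.58 -0.11] T [-0.039  0.19  -0.012] w 15.7mm j [-0.04  0.75  0.85  1.93 -0.77  0.82 -0.17]
```

```bash
python3 -m pendant '[{"dp":[0,0,-0.02],"rotation":[0,0,0],"fingers":1},{"dp":[0,0,-0.04],"rotation":[0,0,0],"fingers":1},{"dp":[0,0,-0.06],"rotation":[0,0,0],"fingers":1},{"dp":[0,0,-0.06],"rotation":[0,0,0],"fingers":1},{"dp":[0,0,-0.06],"rotation":[0,0,0],"fingers":1}]'
python3 - <<'E'
from h import *
st(); to([.5107,-.0812,.088],-56.2)
im=arm.get_image("scene"); crop("scene",(190,250),(50,40),9,"e1.png",im)
im=arm.get_image("top"); crop("top",(453,235),(45,50),8,"e3.png",im)
E
```

```text
clock: 12.52
position: [0.4749, -0.3279, 0.0881]
ee_rot: [-2.4, 2.026, 0.0]
force: [0.5, 0.5, -2.4]
width: 0.168
t 12.53 pos [ 0.4749 -0.3279  0.0881] yaw -80.32 tilt 0.04 F [ 0.46  0.54 -2.41] T [-0.09   0.239 -0.049] w 15.5mm j [-0.1   0.68  0.94  1.89 -0.68  0.93 -0.23]
dp [-0.2372 -0.0767  0.0003] rot [-4.00e-04  6.00e-04 -4.21e-01] deg [ -0.    0.  -24.1]
e1.png origin 140 210 scale 9
e3.png origin 408 185 scale 8
```

View pics/e1.png

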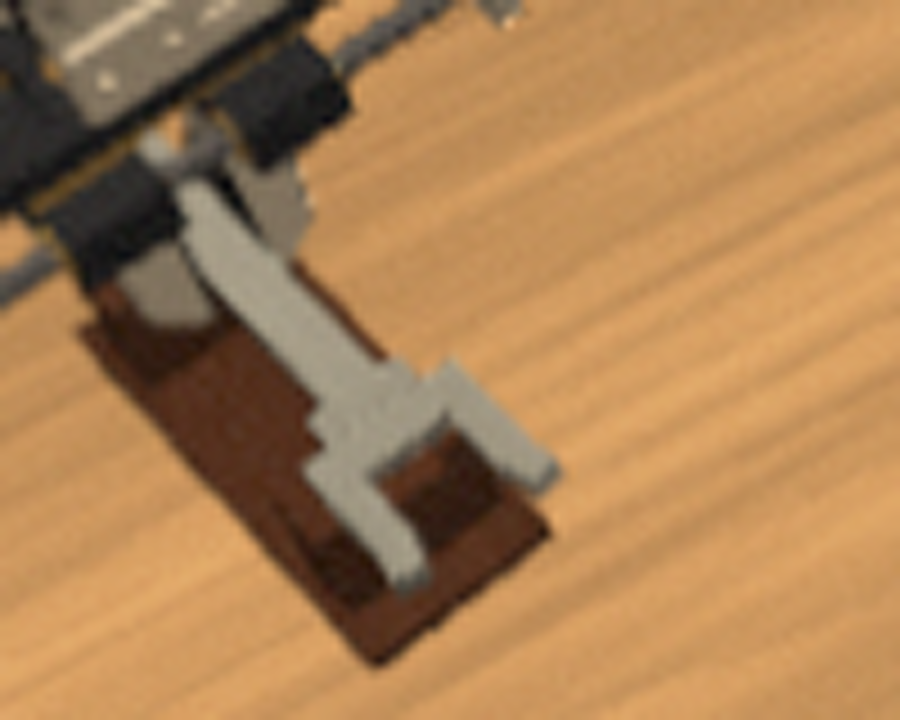

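View pics/e3.png

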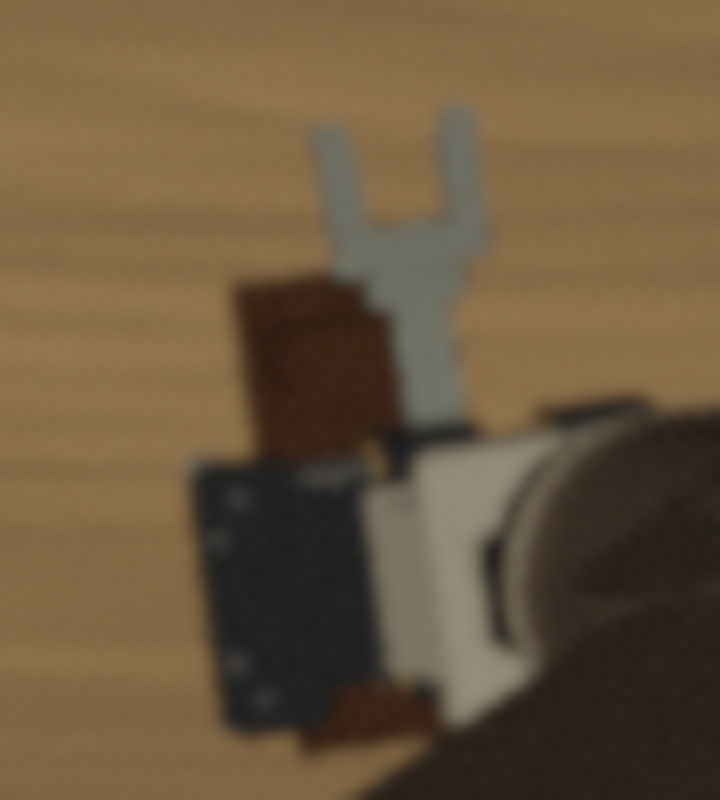

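```bash
python3 - <<'E'
from h import *
def px(o,k,l): return [((x+.5)/k-.5+o[0],(y+.5)/k-.5+o[1]) for x,y in l]
# tips mid, floor corners
a=back("top",px((408,185),8,[(328,124),(458,107),(365,225),(443,218)]),.108)
b=back("scene",px((140,210),9,[(543,472),(408,572),(448,412),(372,477)]),.108)
u=np.array([np.cos(np.radians(9.68)),np.sin(np.radians(9.68))]);v=np.array([-u[1],u[0]])
t=np.array([.4749,-.3279])
for q in(a,b):
    d=q[:,:2]-t; print((d@u).round(4),(d@v).round(4), np.degrees(np.arctan2(-(q[0]-q[1])[0],(q[0]-q[1])[1])))
E
```

```text
[0.122  0.1215 0.0916 0.0903] [ 0.0194 -0.0191  0.013  -0.0099] 8.945762515632453
[0.1207 0.1203 0.0898 0.0919] [ 0.0193 -0.0202  0.0126 -0.0114] 9.058587639417647
```

```bash
python3 -m pendant '[{"dp":[-0.059,-0.019,0],"rotation":[0,0,-0.1],"fingers":1},{"dp":[-0.118,-0.038,0],"rotation":[0,0,-0.21],"fingers":1},{"dp":[-0.177,-0.057,0],"rotation":[0,0,-0.32],"fingers":1},{"dp":[-0.238,-0.078,0],"rotation":[0,0,-0.421],"fingers":1},{"dp":[-0.238,-0.078,0],"rotation":[0,0,-0.421],"fingers":1},{"dp":[-0.238,-0.078,0],"rotation":[0,0,-0.421],"fingers":1},{"dp":[-0.238,-0.078,0],"rotation":[0,0,-0.421],"fingers":1},{"dp":[-0.238,-0.078,0],"rotation":[0,0,-0.421],"fingers":1}]'
python3 - <<'E'
from h import *
st(); to([.5094,-.0820,.088],-56.2);to([.6341-.1065*.831,.0014-.1065*.5563,.088],-56.2)
im=arm.get_image("scene"); crop("scene",(306,225),(40,35),11,"f1.png",im)
im=arm.get_image("top"); crop("top",(330,190),(30,35),12,"f3.png",im)
E
```

```text
clock: 13.62
position: [0.5112, -0.0817, 0.0878]
ee_rot: [-2.769, 1.484, 0.002]
force: [-0.6, 0.5, -1.8]
width: 0.171
t 13.62 pos [ 0.5112 -0.0817  0.0878] yaw -56.37 tilt 0.06 F [-0.59  0.49 -1.85] T [-0.108  0.153  0.029] w 15.7mm j [-0.57  0.57  0.89  2.04 -0.61  0.82 -0.3 ]
dp [-0.0008  0.0017 -0.0002] rot [ 0.0004  0.0009 -0.0031] deg [ 0.   0.1 -0.2]
dp [-0.0008 -0.0418 -0.0002] rot [ 0.0004  0.0009 -0.0031] deg [ 0.   0.1 -0.2]
f1.png origin 266 190 scale 11
f3.png origin 300 155 scale 12
```

View pics/f1.png

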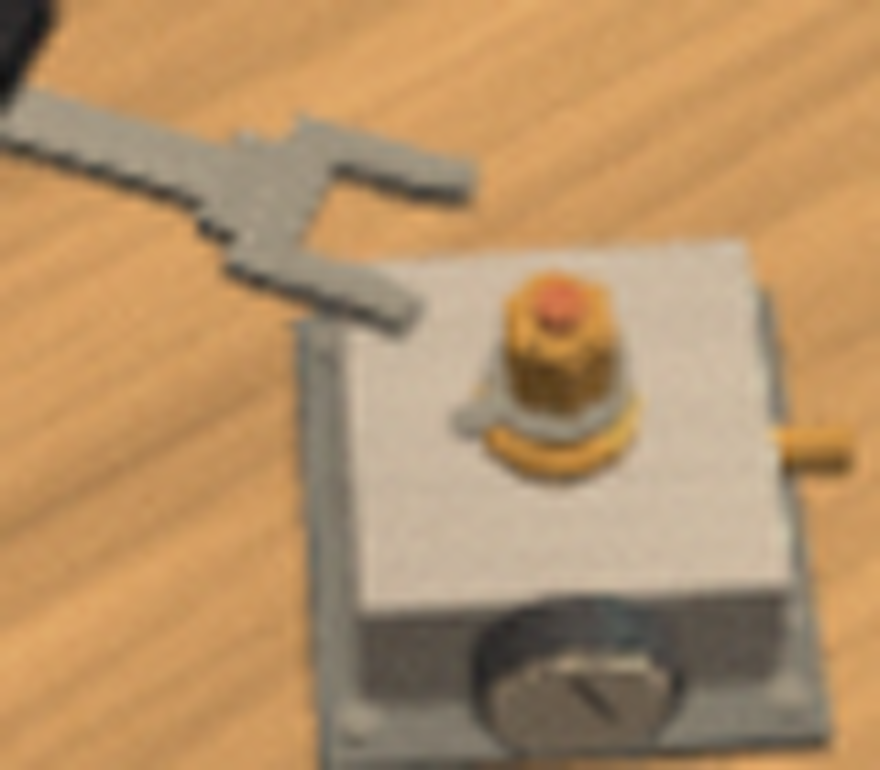

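View pics/f3.png

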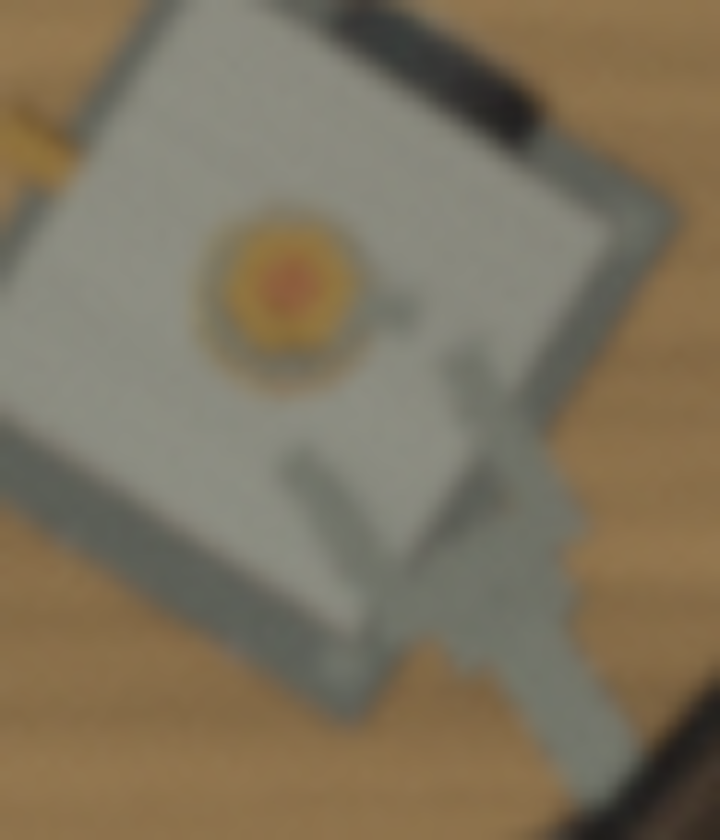

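```bash
python3 - <<'E'
from h import *
def px(o,k,l): return [((x+.5)/k-.5+o[0],(y+.5)/k-.5+o[1]) for x,y in l]
a=back("top",px((300,155),12,[(300,450),(464,345)]),.084)
b=back("scene",px((266,190),11,[(472,172),(416,307)]),.084)
n=back("top",px((300,155),12,[(290,283)]),.096), back("scene",px((266,190),11,[(561,295)]),.096)
print(n)
p=33.63
u=np.array([np.cos(np.radians(p)),np.sin(np.radians(p))]);v=np.array([-u[1],u[0]])
t=np.array([.5112,-.0817])
for q,nn in((a,n[0]),(b,n[1])):
    d=q[:,:2]-t; print((d@u).round(4),(d@v).round(4),"nut",(nn[0,:2]-t)@u,(nn[0,:2]-t)@v)
print((np.array([.6341,.0014])-t)@u,(np.array([.6341,.0014])-t)@v)
E
```

```text
(array([[0.63520223, 0.00148853, 0.096     ]]), array([[0.63258796, 0.00270979, 0.096     ]]))
[0.1212 0.1216] [ 0.0156 -0.0226] nut 0.14932024707484115 0.0005895196890113331
[0.1134 0.1154] [ 0.037  -0.0036] nut 0.14781989500115025 0.003054243199001739
0.14835346826768733 0.0011262561645956099
```

```bash
cat >> h.py <<'E'
def px(o,k,l): return [((x+.5)/k-.5+o[0],(y+.5)/k-.5+o[1]) for x,y in l]
def tri(ts,ss):
    out=[]
    for t,s in zip(ts,ss):
        f=lambda X:np.r_[(proj("top",X)[0]-t),(proj("scene",X)[0]-s)]
        r=least_squares(f,[.6,0,.08],x_scale=.1); out.append(np.r_[r.x,np.abs(r.fun).max()])
    return np.array(out)
E
python3 - <<'E'
from h import *
print(tri(px((300,155),12,[(300,450),(464,345),(290,283)]),px((266,190),11,[(472,172),(416,307),(561,295)])).round(4))
S=px((266,190),11,[(472,172),(416,307),(335,160),(300,245),(230,265)])
print(back("scene",S,.084).round(4))
E
```

```text
[[ 0.6023 -0.0007  0.1116  0.1541]
 [ 0.6237 -0.0314  0.1086  0.3018]
 [ 0.6348  0.0014  0.0996  0.1088]]
[[ 0.5852  0.0119  0.084 ]
 [ 0.6093 -0.0208  0.084 ]
 [ 0.5638 -0.012   0.084 ]
 [ 0.5796 -0.0324  0.084 ]
 [ 0.5751 -0.0486  0.084 ]]
```

Triangulation shows the wrench is at z≈0.108, so I had the height offset the wrong way; lower by 24 mm and check again.

```bash
python3 -m pendant '[{"dp":[-0.001,0.001,0.012],"rotation":[0,0.001,-0.003],"fingers":1},{"dp":[-0.001,0.001,0.024],"rotation":[0,0.001,-0.003],"fingers":1},{"dp":[-0.001,0.001,0.024],"rotation":[0,0.001,-0.003],"fingers":1},{"dp":[-0.001,0.001,0.024],"rotation":[0,0.001,-0.003],"fingers":1}]'
python3 - <<'E'
from h import *
st(); to([.6341-.1065*.831,.0014-.1065*.5563,.0642],-56.2)
im=arm.get_image("scene"); crop("scene",(306,225),(40,35),11,"g1.png",im)
im=arm.get_image("top"); crop("top",(330,190),(30,35),12,"g3.png",im)
E
```

```text
clock: 14.22
position: [0.5099, -0.081, 0.0637]
ee_rot: [2.771, -1.479, -0.001]
force: [-0.4, -0.0, -1.7]
width: 0.167
t 14.22 pos [ 0.5099 -0.081   0.0637] yaw -56.17 tilt 0.04 F [-0.41 -0.04 -1.7 ] T [-0.133  0.211 -0.003] w 15.4mm j [-0.54  0.6   0.85  2.06 -0.65  0.77 -0.27]
dp [ 0.0006 -0.0426 -0.0005] rot [0.0007 0.0001 0.0006] deg [0. 0. 0.]
g1.png origin 266 190 scale 11
g3.png origin 300 155 scale 12
```

View pics/g1.png

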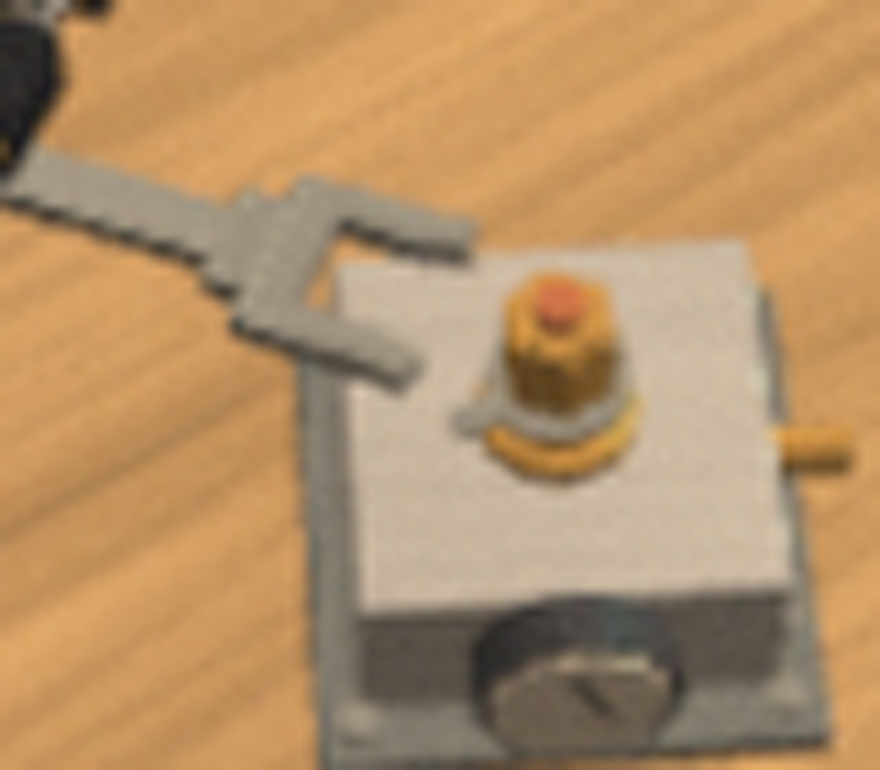

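View pics/g3.png

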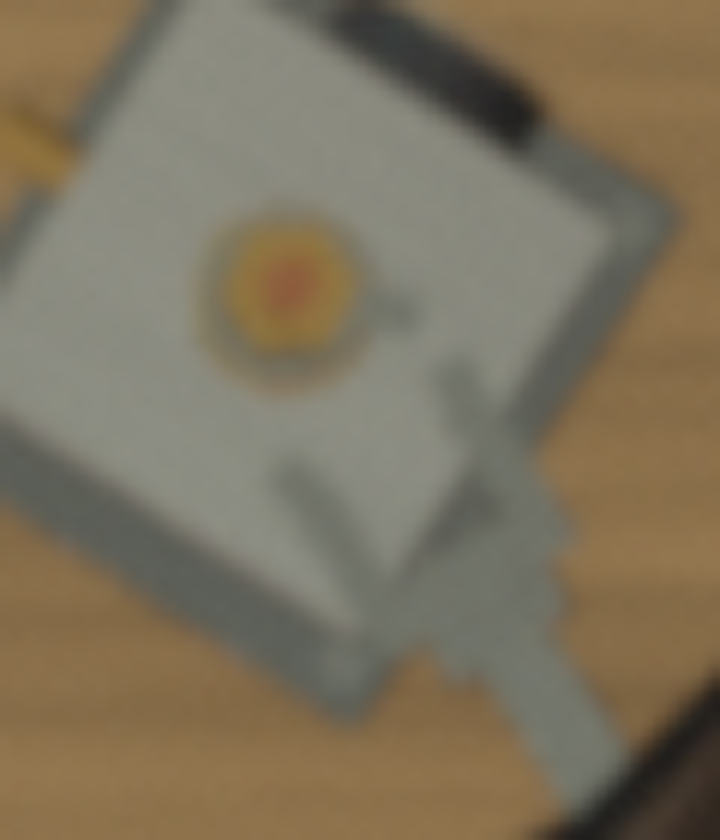

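```bash
python3 - <<'E'
from h import *
T=px((300,155),12,[(288,460),(452,355)]);S=px((266,190),11,[(474,230),(416,362)])
q3=tri(T,S);print(q3.round(4))
p=33.83
u=np.array([np.cos(np.radians(p)),np.sin(np.radians(p))]);v=np.array([-u[1],u[0]])
t=np.array([.5099,-.081])
for q in(back("top",T,.084),back("scene",S,.084),q3):
    d=q[:,:2]-t; print((d@u).round(4),(d@v).round(4))
for nn in((.6341,.0014),(.6352,.0015),(.6326,.0027)): print((np.array(nn)-t)@u,(np.array(nn)-t)@v)
E
```

```text
[[ 0.6013  0.0009  0.0877  0.0512]
 [ 0.6229 -0.0305  0.0861  0.1067]]
[0.1215 0.1218] [ 0.0169 -0.0212]
[0.1207 0.1216] [ 0.0197 -0.0195]
[0.1215 0.1219] [ 0.0171 -0.021 ]
0.14904668536967022 -0.0006968359308546118
0.15001612082148016 -0.001226170328729914
0.14852439558433572 0.0012181610352356871
```

```bash
python3 -m pendant '[{"dp":[0,-0.01,0],"rotation":[0,0,0],"fingers":1},{"dp":[0,-0.018,0],"rotation":[0,0,0],"fingers":1},{"dp":[0,-0.022,0],"rotation":[0,0,0],"fingers":1},{"dp":[0,-0.026,0],"rotation":[0,0,0],"fingers":1},{"dp":[0,-0.026,0],"rotation":[0,0,0],"fingers":1}]'
python3 - <<'E'
from h import *
st(); to([.6341-.1065*.831,.0014-.1065*.5563,.0642],-56.2)
im=arm.get_image("scene"); crop("scene",(306,225),(40,35),11,"i1.png",im)
im=arm.get_image("top"); crop("top",(330,190),(30,35),12,"i3.png",im)
E
```

```text
clock: 14.95
position: [0.5319, -0.0663, 0.064]
ee_rot: [2.772, -1.478, 0.0]
force: [0.5, -1.4, -1.9]
width: 0.168
t 14.95 pos [ 0.5319 -0.0663  0.064 ] yaw -56.14 tilt 0.02 F [ 0.53 -1.36 -1.86] T [-0.096  0.163 -0.009] w 15.5mm j [-0.56  0.62  0.85  2.01 -0.65  0.8  -0.3 ]
dp [ 0.0006 -0.0161 -0.0002] rot [ 0.0001 -0.0003  0.0011] deg [ 0.  -0.   0.1]
i1.png origin 266 190 scale 11
i3.png origin 300 155 scale 12
```

View pics/i1.png

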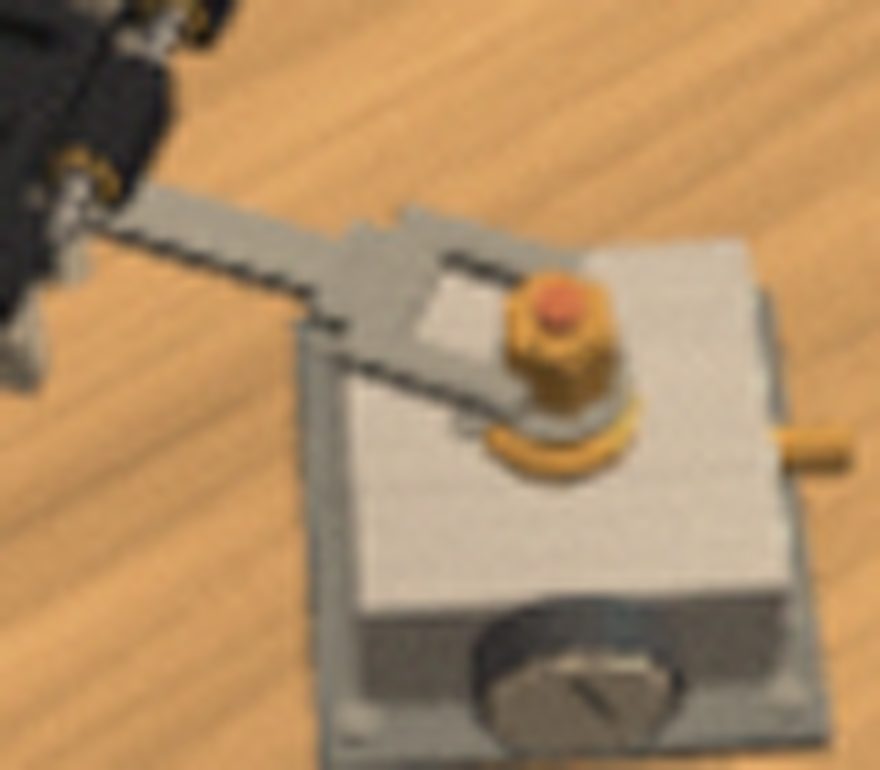

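View pics/i3.png

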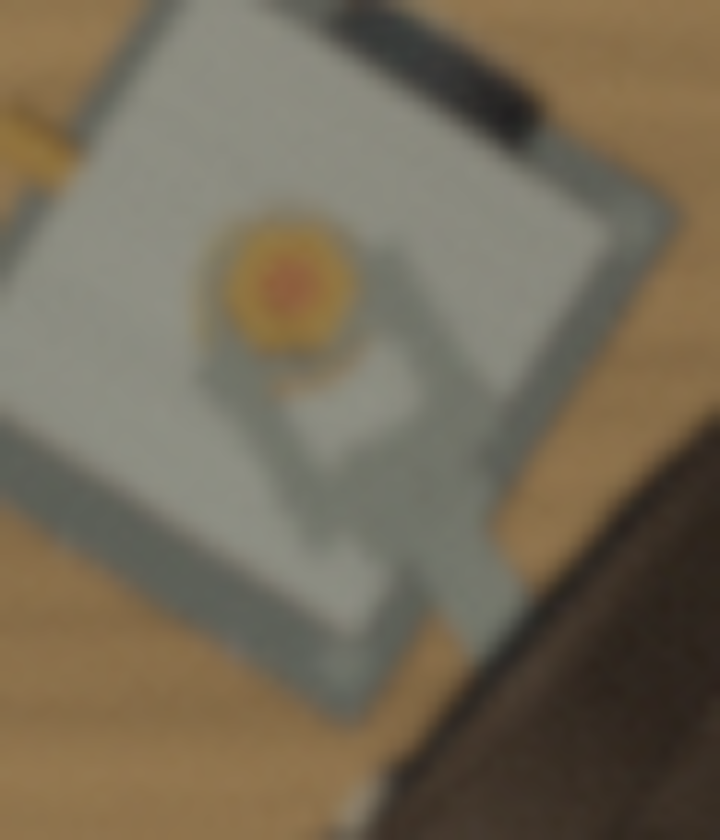

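Both prongs are straddling the nut with little force. Continue in.

```bash
python3 -m pendant '[{"dp":[0,-0.004,0],"rotation":[0,0,0],"fingers":1},{"dp":[0,-0.008,0],"rotation":[0,0,0],"fingers":1},{"dp":[0,-0.008,0],"rotation":[0,0,0],"fingers":1}]' >/dev/null; python3 s.py; python3 -m pendant '[{"dp":[0,-0.003,0],"rotation":[0,0,0],"fingers":1},{"dp":[0,-0.006,0],"rotation":[0,0,0],"fingers":1},{"dp":[0,-0.006,0],"rotation":[0,0,0],"fingers":1}]' >/dev/null; python3 s.py;
python3 - <<'E'
from h import *
st(); to([.6341-.1065*.831,.0014-.1065*.5563,.0642],-56.2)
E
```

```text
t 15.43 pos [ 0.5386 -0.0619  0.064 ] yaw -56.13 tilt 0.02 F [ 0.08 -0.13 -1.6 ] T [-0.108  0.126 -0.003] w 15.7mm j [-0.56  0.63  0.84  2.   -0.66  0.81 -0.31]
t 15.80 pos [ 0.5438 -0.0583  0.0639] yaw -56.11 tilt 0.02 F [-0.59 -0.28 -2.12] T [-0.16   0.158  0.015] w 15.4mm j [-0.56  0.64  0.84  1.98 -0.66  0.81 -0.32]
t 15.80 pos [ 0.5438 -0.0583  0.0639] yaw -56.11 tilt 0.02 F [-0.59 -0.28 -2.12] T [-0.16   0.158  0.015] w 15.4mm j [-0.56  0.64  0.84  1.98 -0.66  0.81 -0.32]
dp [ 0.0006 -0.0018 -0.0003] rot [ 0.0001 -0.0003  0.0016] deg [ 0.  -0.   0.1]
```

```bash
cat > arc.py <<'E'
from h import *
import sys
st()
s=arm.observe();A=R.from_rotvec(s["ee_rot"])
C=A.inv().apply(np.array([.6341,.0014,.064])-s["position"]);print("C",C.round(4))
C[2]=0; f=float(sys.argv[1]) # extra radial
fwd=C/np.linalg.norm(C)
for a in map(float,sys.argv[2:]):
    p=C+R.from_rotvec([0,0,a]).apply(-C+f*fwd); print(a,p.round(4))
E
python3 arc.py 0.0015 0.03 0.06 0.09 0.12 0.15
```

```text
t 15.80 pos [ 0.5438 -0.0583  0.0639] yaw -56.11 tilt 0.02 F [-0.59 -0.28 -2.12] T [-0.16   0.158  0.015] w 15.4mm j [-0.56  0.64  0.84  1.98 -0.66  0.81 -0.32]
C [ 8.000e-04 -1.083e-01 -1.000e-04]
0.03 [-0.0032 -0.0016  0.    ]
0.06 [-0.0064 -0.0017  0.    ]
0.09 [-0.0096 -0.002   0.    ]
0.12 [-0.0128 -0.0024  0.    ]
0.15 [-0.0159 -0.0028  0.    ]
```

```bash
python3 -m pendant '[{"dp":[0,-0.0015,0],"rotation":[0,0,0],"fingers":1},{"dp":[-0.0032,-0.0016,0],"rotation":[0,0,0.03],"fingers":1},{"dp":[-0.0064,-0.0017,0],"rotation":[0,0,0.06],"fingers":1},{"dp":[-0.0064,-0.0017,0],"rotation":[0,0,0.06],"fingers":1}]'>/dev/null; python3 arc.py 0 0.03 0.06 0.09 0.12
```

```text
t 16.30 pos [ 0.5415 -0.0519  0.0639] yaw -59.58 tilt 0.03 F [ 0.22 -0.67 -1.74] T [-0.302  0.091 -0.007] w 15.4mm j [-0.59  0.64  0.86  1.99 -0.67  0.82 -0.38]
C [ 9.000e-04 -1.068e-01 -1.000e-04]
0.03 [-0.0032 -0.0001  0.    ]
0.06 [-0.0064 -0.0002  0.    ]
0.09 [-0.0096 -0.0005  0.    ]
0.12 [-0.0128 -0.0009  0.    ]
```

```bash
python3 -m pendant '[{"dp":[-0.0032,-0.0001,0],"rotation":[0,0,0.03],"fingers":1},{"dp":[-0.0064,-0.0002,0],"rotation":[0,0,0.06],"fingers":1},{"dp":[-0.0064,-0.0002,0],"rotation":[0,0,0.06],"fingers":1}]'>/dev/null; python3 s.py;  python3 -m pendant '[{"dp":[-0.0032,-0.0001,0],"rotation":[0,0,0.03],"fingers":1},{"dp":[-0.0064,-0.0002,0],"rotation":[0,0,0.06],"fingers":1},{"dp":[-0.0064,-0.0002,0],"rotation":[0,0,0.06],"fingers":1}]'>/dev/null; python3 arc.py 0 0.03 0.06 0.09 0.12
```

```text
t 16.68 pos [ 0.5386 -0.0461  0.0639] yaw -63.05 tilt 0.05 F [ 0.77 -0.49 -1.09] T [-0.299 -0.077 -0.087] w 15.4mm j [-0.61  0.64  0.88  2.   -0.68  0.82 -0.43]
t 17.05 pos [ 0.5361 -0.0402  0.064 ] yaw -66.51 tilt 0.09 F [ 2.38 -1.95 -1.55] T [-0.41  -0.35  -0.092] w 15.4mm j [-0.64  0.65  0.9   2.01 -0.7   0.82 -0.49]
C [ 0.0009 -0.1065  0.    ]
0.03 [-0.0032 -0.0001  0.    ]
0.06 [-0.0064 -0.0002  0.    ]
0.09 [-0.0096 -0.0005  0.    ]
0.12 [-0.0127 -0.0009  0.    ]
```

```bash
python3 -m pendant '[{"dp":[-0.0032,-0.0001,0],"rotation":[0,0,0.03],"fingers":1},{"dp":[-0.0064,-0.0002,0],"rotation":[0,0,0.06],"fingers":1},{"dp":[-0.0064,-0.0002,0],"rotation":[0,0,0.06],"fingers":1}]'>/dev/null; python3 arc.py 0 0.06 0.12 0.18 0.24
python3 - <<'E'
from h import *
im=arm.get_image("scene"); crop("scene",(306,225),(40,35),11,"j1.png",im)
im=arm.get_image("top"); crop("top",(330,190),(30,35),12,"j3.png",im)
E
```

```text
t 17.43 pos [ 0.534  -0.0341  0.0641] yaw -69.96 tilt 0.13 F [ 3.79 -2.02 -1.77] T [-0.57  -0.577 -0.098] w 15.8mm j [-0.66  0.65  0.92  2.02 -0.71  0.83 -0.55]
C [ 0.0009 -0.1062  0.0002]
0.06 [-0.0064 -0.0002  0.    ]
0.12 [-0.0127 -0.0009  0.    ]
0.18 [-0.019  -0.0019  0.    ]
0.24 [-0.0252 -0.0033  0.    ]
j1.png origin 266 190 scale 11
j3.png origin 300 155 scale 12
```

View pics/j1.png

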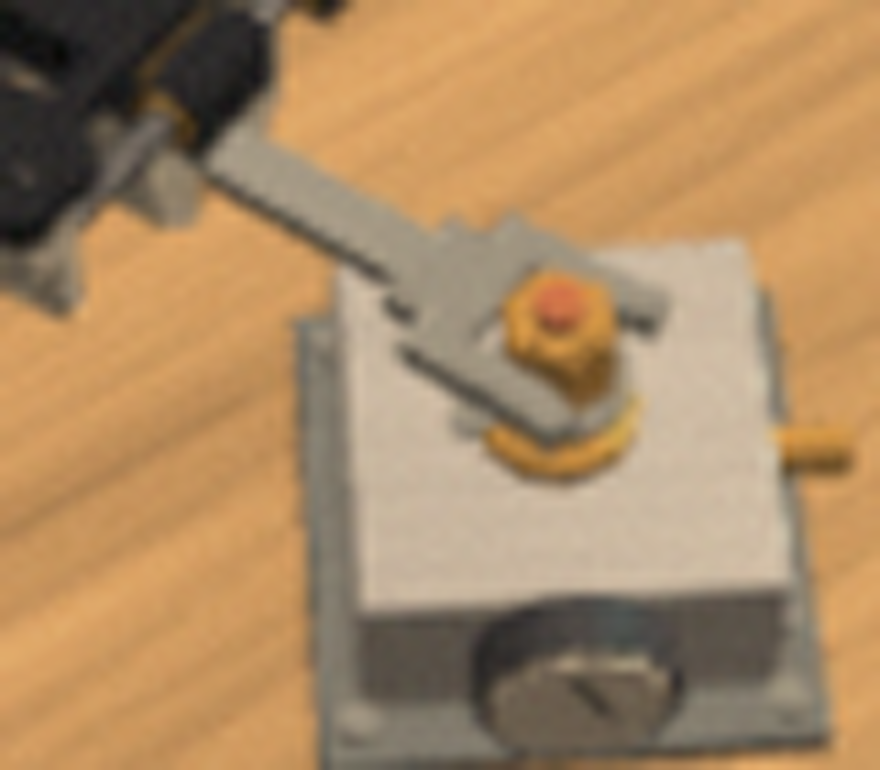

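View pics/j3.png

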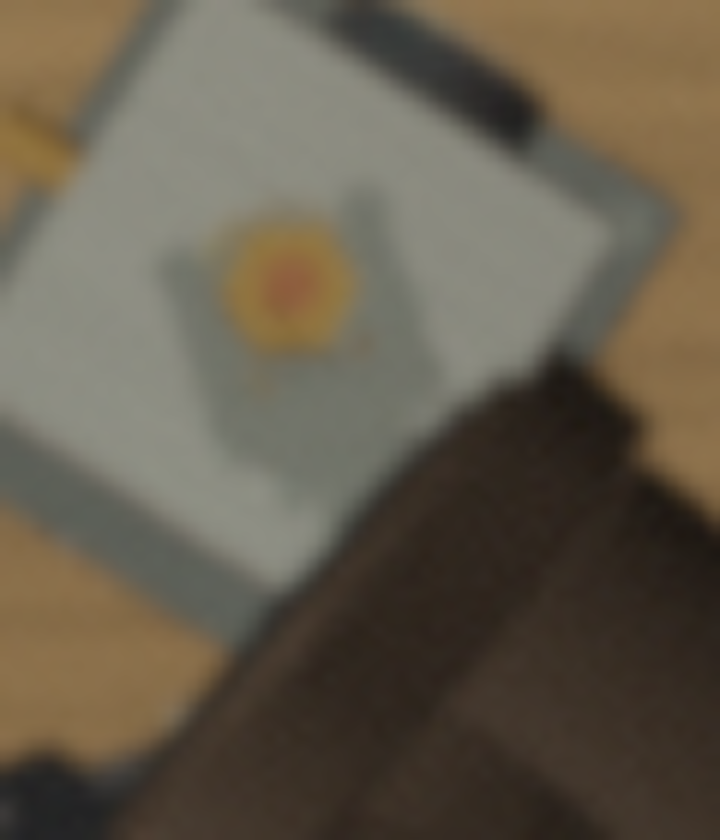

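```bash
python3 -m pendant '[{"dp":[-0.0043,0.0004,0],"rotation":[0,0,0.04],"fingers":1},{"dp":[-0.0085,0.0002,0],"rotation":[0,0,0.08],"fingers":1},{"dp":[-0.0127,-0.0004,0],"rotation":[0,0,0.12],"fingers":1},{"dp":[-0.0127,-0.0004,0],"rotation":[0,0,0.12],"fingers":1}]'>/dev/null; python3 arc.py 0 0.04 0.08 0.12 0.16 0.2 0.24
```

```text
t 18.02 pos [ 0.5303 -0.0221  0.0641] yaw -76.81 tilt 0.15 F [ 4.76 -2.72 -1.21] T [-0.617 -0.733 -0.087] w 15.6mm j [-0.7   0.66  0.95  2.03 -0.74  0.84 -0.66]
C [ 0.0008 -0.1064  0.0003]
0.04 [-0.0043 -0.0001  0.    ]
0.08 [-0.0085 -0.0004  0.    ]
0.12 [-0.0127 -0.0009  0.    ]
0.16 [-0.0169 -0.0015  0.    ]
0.2 [-0.0211 -0.0023  0.    ]
0.24 [-0.0253 -0.0032  0.    ]
```

```bash
python3 -m pendant '[{"dp":[-0.0043,-0.0001,0],"rotation":[0,0,0.04],"fingers":1},{"dp":[-0.0085,-0.0004,0],"rotation":[0,0,0.08],"fingers":1},{"dp":[-0.0127,-0.0009,0],"rotation":[0,0,0.12],"fingers":1},{"dp":[-0.0169,-0.0015,0],"rotation":[0,0,0.16],"fingers":1},{"dp":[-0.0211,-0.0023,0],"rotation":[0,0,0.2],"fingers":1},{"dp":[-0.0253,-0.0032,0],"rotation":[0,0,0.24],"fingers":1},{"dp":[-0.0253,-0.0032,0],"rotation":[0,0,0.24],"fingers":1}]'>/dev/null; python3 arc.py 0 0.04 0.08 0.12 0.16 0.2 0.24
python3 - <<'E'
from h import *
im=arm.get_image("scene"); crop("scene",(306,225),(40,35),11,"k1.png",im)
E
```

```text
t 18.90 pos [0.5275 0.0031 0.064 ] yaw -90.53 tilt 0.18 F [ 2.84 -3.24 -1.77] T [-0.746 -0.46  -0.016] w 15.4mm j [-0.79  0.69  1.02  2.04 -0.79  0.87 -0.89]
C [ 0.0007 -0.1066  0.0002]
0.04 [-0.0043 -0.0001  0.    ]
0.08 [-0.0085 -0.0004  0.    ]
0.12 [-0.0128 -0.0009  0.    ]
0.16 [-0.017  -0.0015  0.    ]
0.2 [-0.0212 -0.0023  0.    ]
0.24 [-0.0253 -0.0032  0.    ]
k1.png origin 266 190 scale 11
```

View pics/k1.png

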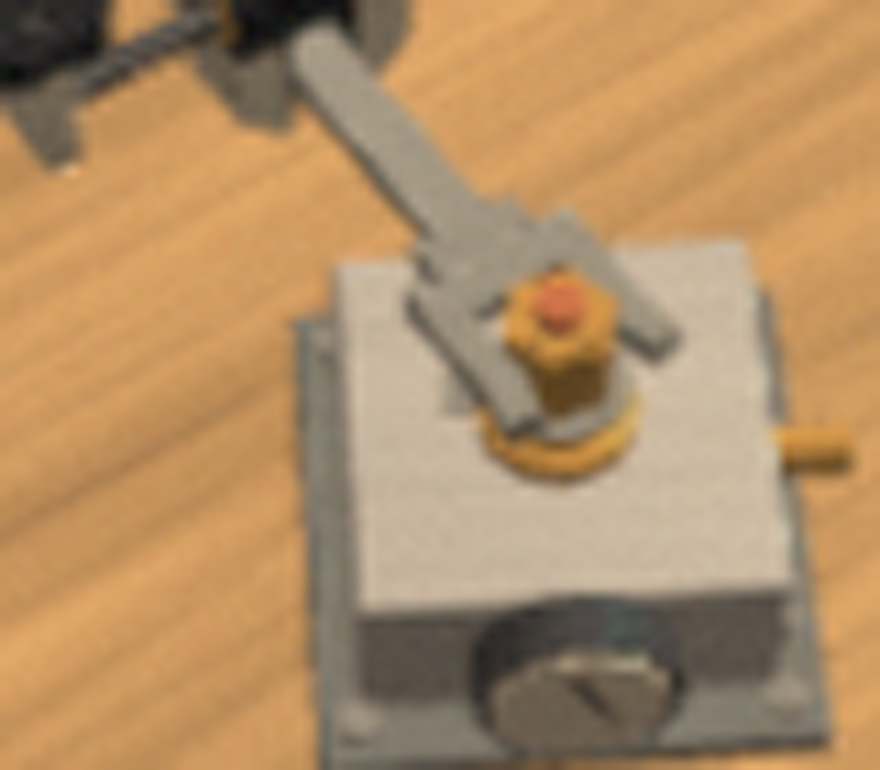

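Tab is moving with the nut, torque about the nut ≈0.34 N m as expected. Continue.

```bash
python3 -m pendant '[{"dp":[-0.0043,-0.0001,0],"rotation":[0,0,0.04],"fingers":1},{"dp":[-0.0085,-0.0004,0],"rotation":[0,0,0.08],"fingers":1},{"dp":[-0.0128,-0.0009,0],"rotation":[0,0,0.12],"fingers":1},{"dp":[-0.017,-0.0015,0],"rotation":[0,0,0.16],"fingers":1},{"dp":[-0.0212,-0.0023,0],"rotation":[0,0,0.2],"fingers":1},{"dp":[-0.0253,-0.0032,0],"rotation":[0,0,0.24],"fingers":1},{"dp":[-0.0253,-0.0032,0],"rotation":[0,0,0.24],"fingers":1}]'>/dev/null; python3 arc.py 0 0.04 0.08 0.12 0.16 0.2 0.24
```

```text
t 19.82 pos [0.5307 0.0279 0.0638] yaw -104.20 tilt 0.18 F [ 3.19 -3.97 -1.86] T [-0.763 -0.374 -0.04 ] w 15.2mm j [-0.86  0.74  1.09  2.03 -0.85  0.91 -1.12]
C [ 4.000e-04 -1.068e-01  1.000e-04]
0.04 [-0.0043 -0.0001  0.    ]
0.08 [-0.0085 -0.0004  0.    ]
0.12 [-0.0128 -0.0008  0.    ]
0.16 [-0.017  -0.0014  0.    ]
0.2 [-0.0212 -0.0022  0.    ]
0.24 [-0.0254 -0.0031  0.    ]
```

```bash
python3 -m pendant '[{"dp":[-0.0043,-0.0001,0],"rotation":[0,0,0.04],"fingers":1},{"dp":[-0.0085,-0.0004,0],"rotation":[0,0,0.08],"fingers":1},{"dp":[-0.0128,-0.0008,0],"rotation":[0,0,0.12],"fingers":1},{"dp":[-0.017,-0.0014,0],"rotation":[0,0,0.16],"fingers":1},{"dp":[-0.0212,-0.0022,0],"rotation":[0,0,0.2],"fingers":1},{"dp":[-0.0254,-0.0031,0],"rotation":[0,0,0.24],"fingers":1},{"dp":[-0.0254,-0.0031,0],"rotation":[0,0,0.24],"fingers":1}]'>/dev/null; python3 arc.py 0 0.03 0.06 0.09
python3 - <<'E'
from h import *
im=arm.get_image("scene"); crop("scene",(312,222),(32,28),14,"l1.png",im)
im=arm.get_image("top"); crop("top",(324,180),(25,25),16,"l3.png",im)
E
```

```text
t 20.70 pos [0.5396 0.0515 0.0637] yaw -117.88 tilt 0.18 F [ 1.94 -3.31 -2.4 ] T [-0.756 -0.209  0.012] w 15.2mm j [-0.92  0.79  1.15  2.01 -0.9   0.97 -1.36]
C [ 1.00e-04 -1.07e-01 -1.00e-04]
0.03 [-0.0032 -0.0001  0.    ]
0.06 [-0.0064 -0.0002  0.    ]
0.09 [-0.0096 -0.0004  0.    ]
l1.png origin 280 194 scale 14
l3.png origin 299 155 scale 16
```

View pics/l1.png

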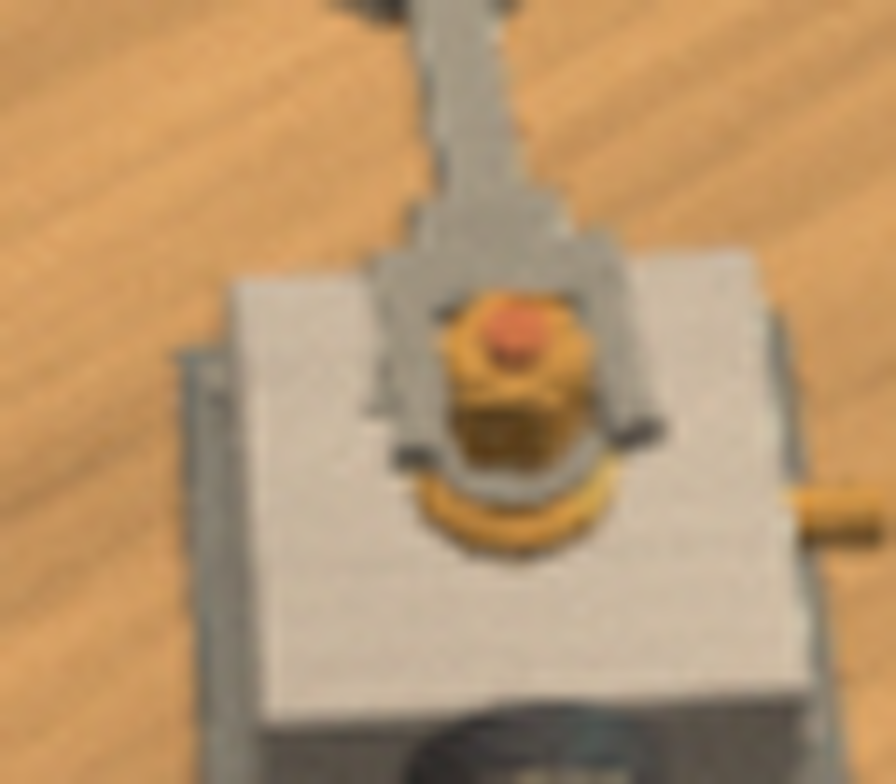

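View pics/l3.png

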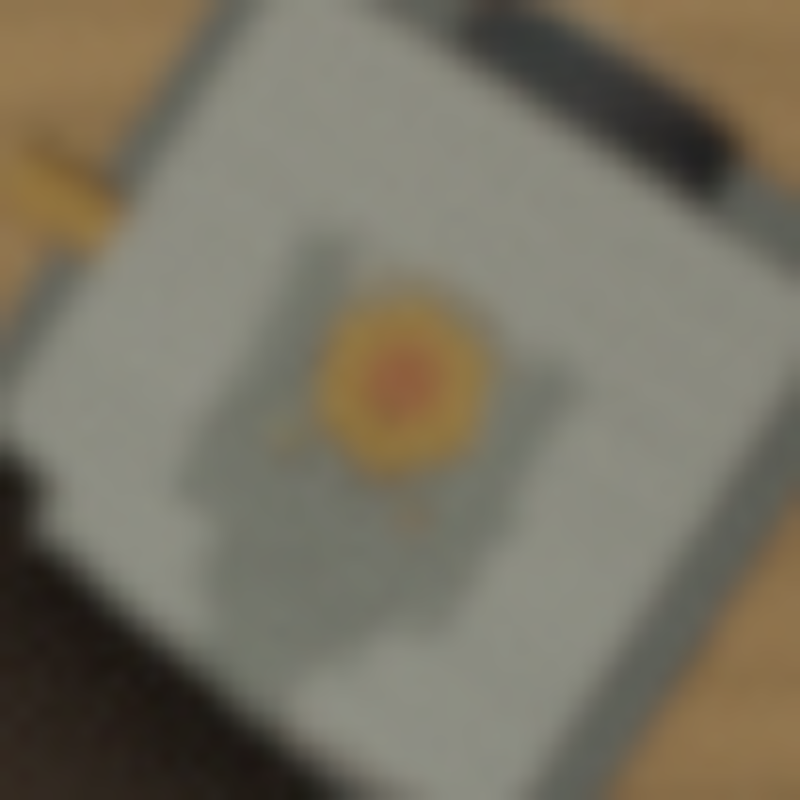

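```bash
python3 -m pendant '[{"dp":[-0.0032,-0.0001,0],"rotation":[0,0,0.03],"fingers":1},{"dp":[-0.0075,-0.0003,0],"rotation":[0,0,0.07],"fingers":1},{"dp":[-0.0075,-0.0003,0],"rotation":[0,0,0.07],"fingers":1}]'>/dev/null; python3 arc.py 0 -0.04 -0.08 -0.12 -0.15
python3 - <<'E'
from h import *
im=arm.get_image("scene"); crop("scene",(312,222),(32,28),14,"m1.png",im)
E
```

```text
t 21.18 pos [0.5432 0.058  0.0636] yaw -121.89 tilt 0.18 F [ 1.82 -3.02 -1.03] T [-0.833 -0.125  0.017] w 15.2mm j [-0.93  0.81  1.16  2.   -0.91  0.99 -1.43]
C [ 0.00e+00 -1.07e-01 -1.00e-04]
-0.04 [ 0.0043 -0.0001  0.    ]
-0.08 [ 0.0086 -0.0003  0.    ]
-0.12 [ 0.0128 -0.0008  0.    ]
-0.15 [ 0.016  -0.0012  0.    ]
m1.png origin 280 194 scale 14
```

View pics/m1.png

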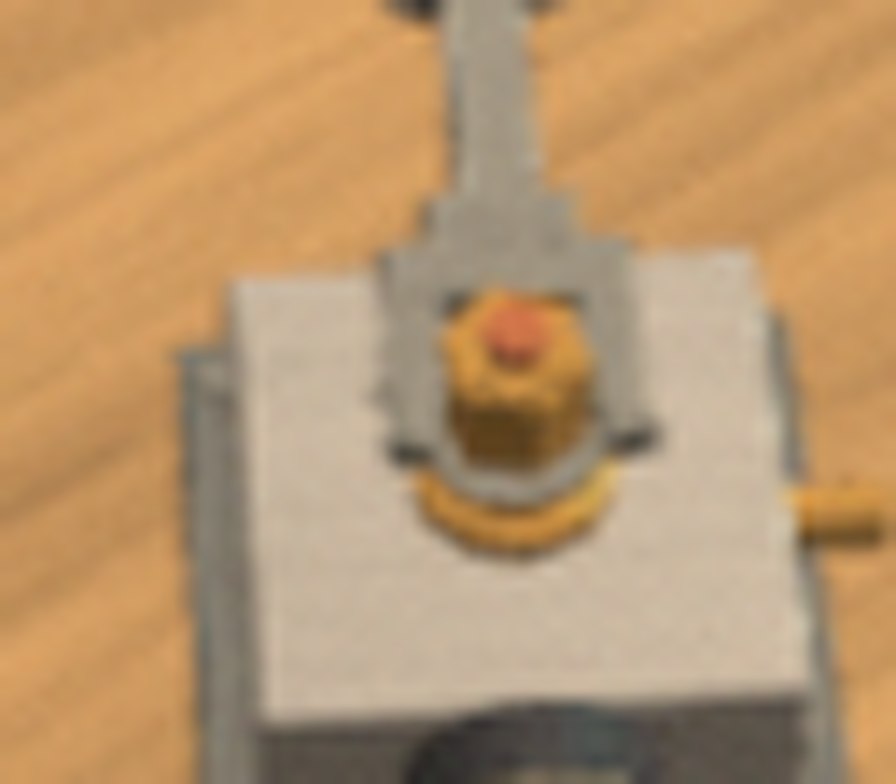

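```bash
python3 -m pendant '[{"dp":[0.0043,-0.0001,0],"rotation":[0,0,-0.04],"fingers":1},{"dp":[0.0086,-0.0003,0],"rotation":[0,0,-0.08],"fingers":1},{"dp":[0.0128,-0.0008,0],"rotation":[0,0,-0.12],"fingers":1},{"dp":[0.016,-0.0012,0],"rotation":[0,0,-0.15],"fingers":1},{"dp":[0.016,-0.0012,0],"rotation":[0,0,-0.15],"fingers":1}]'>/dev/null; python3 s.py
```

```text
t 21.85 pos [0.5359 0.0437 0.0638] yaw -113.26 tilt 0.14 F [ 3.45 -1.05 -1.21] T [-0.315 -0.432  0.013] w 15.1mm j [-0.9   0.77  1.13  2.02 -0.88  0.95 -1.28]
```

```bash
python3 -m pendant '[{"dp":[0,0.003,0],"rotation":[0,0,0],"fingers":1},{"dp":[0,0.006,0],"rotation":[0,0,0],"fingers":1}]'>/dev/null; python3 s.py;python3 -m pendant '[{"dp":[0,0.003,0],"rotation":[0,0,0],"fingers":1},{"dp":[0,0.006,0],"rotation":[0,0,0],"fingers":1}]'>/dev/null; python3 s.py
```

```text
t 22.10 pos [0.5295 0.0466 0.0635] yaw -113.27 tilt 0.10 F [ 0.75 -0.74 -1.55] T [-0.138  0.195 -0.058] w 15.5mm j [-0.91  0.77  1.13  2.03 -0.88  0.95 -1.28]
t 22.35 pos [0.5232 0.0496 0.0632] yaw -113.25 tilt 0.12 F [-0.64 -0.52 -2.56] T [-0.008  0.194  0.005] w 15.1mm j [-0.92  0.76  1.13  2.04 -0.88  0.94 -1.28]
```

Free. Back fully out and look at the tab.

```bash
python3 -m pendant '[{"dp":[0,0.015,0],"rotation":[0,0,0],"fingers":1},{"dp":[0,0.03,0],"rotation":[0,0,0],"fingers":1},{"dp":[0,0.045,0],"rotation":[0,0,0],"fingers":1},{"dp":[0,0.06,0],"rotation":[0,0,0],"fingers":1},{"dp":[0,0.06,0],"rotation":[0,0,0],"fingers":1}]'>/dev/null; python3 s.py
python3 - <<'E'
from h import *
im=arm.get_image("scene"); crop("scene",(312,222),(32,28),14,"n1.png",im)
im=arm.get_image("top"); crop("top",(324,180),(25,25),16,"n3.png",im)
z=cv2.imread("pics/scene0.png");crop("scene",(312,222),(32,28),14,"n0.png",z)
z=cv2.imread("pics/top0.png");crop("top",(324,180),(25,25),16,"n2.png",z)
cv2.imwrite("pics/n4.png",cv2.resize(np.hstack([cv2.imread("pics/n2.png"),cv2.imread("pics/n3.png")]),None,fx=.5,fy=.5))
cv2.imwrite("pics/n5.png",np.hstack([cv2.imread("pics/n0.png")[200:600,200:600],cv2.imread("pics/n1.png")[200:600,200:600]]))
E
```

```text
t 22.98 pos [0.4667 0.0741 0.0632] yaw -113.20 tilt 0.17 F [ 0.51  0.43 -2.13] T [ 0.017  0.151 -0.009] w 15.5mm j [-1.05  0.71  1.17  2.17 -0.89  0.88 -1.3 ]
n1.png origin 280 194 scale 14
n3.png origin 299 155 scale 16
n0.png origin 280 194 scale 14
n2.png origin 299 155 scale 16
```

View pics/n4.png

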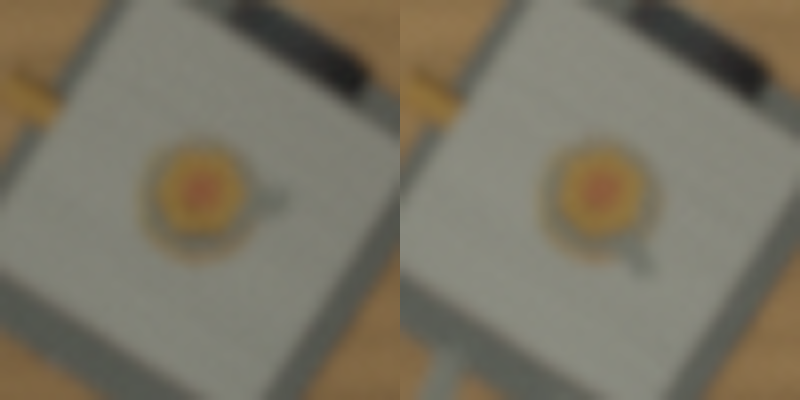

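View pics/n5.png

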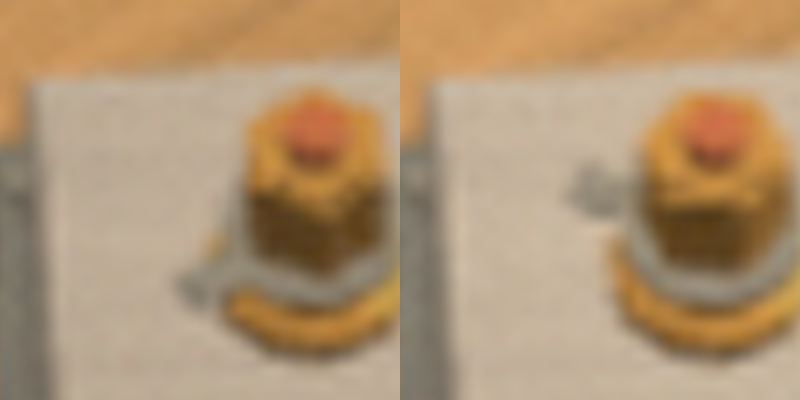

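```bash
python3 - <<'E'
from h import *
for n,o,k,a,b,c in(("top",(299,155),16,(564,404),(490,532),(.6352,.0015)),("scene",(280,194),14,(390,492),(382,388),(.6333,.0025))):
    q=back(n,px(o,k,[a,b]),.067)[:,:2]-np.array(c)
    an=np.degrees(np.arctan2(q[:,1],q[:,0])); print(n,np.linalg.norm(q,axis=1).round(4),an, np.radians(an[0]-an[1])%(2*np.pi))
E
```

```text
top [0.0247 0.0249] [ -92.46156025 -145.2795304 ] 0.9218474834171693
scene [0.028  0.0252] [ -90.05758839 -140.39167548] 0.8784955457265261
```

```bash
python3 - <<'E'
from h import *
def avg(n,m=6): return np.mean([arm.get_image(n).astype(float) for _ in range(m)],0)
np.save("t1.npy",avg("top"));np.save("s1.npy",avg("scene"))
for n,f0,f1 in(("top","top0","t1"),("scene","scene0","s1")):
    A=cv2.imread(f"pics/{f0}.png").astype(float);B=np.load(f1+".npy")
    D=(B-A).sum(2)
    c=proj(n,[[.634,.0018,.067]])[0]
    # sample on ring in world, angles
    ang=np.arange(-180,-40,2.5)
    g=np.radians(ang)
    out=[]
    for r in(.021,.0225,.024,.0255):
        P_=proj(n,np.c_[.634+r*np.cos(g),.0018+r*np.sin(g),np.full(len(g),.067)]).astype(np.float32)
        for I in(A,B):
            out.append(cv2.remap(I.sum(2).astype(np.float32),P_[:,0].reshape(1,-1),P_[:,1].reshape(1,-1),cv2.INTER_CUBIC)[0])
    o=np.array(out); a=o[0::2].mean(0);b=o[1::2].mean(0)
    print(n);print(np.c_[ang,a,b].round(0).astype(int).tolist())
E
```

```text
top
[[-180, 370, 398], [-178, 371, 399], [-175, 373, 399], [-172, 375, 401], [-170, 376, 401], [-168, 376, 401], [-165, 375, 400], [-162, 375, 397], [-160, 376, 392], [-158, 376, 385], [-155, 376, 375], [-152, 376, 364], [-150, 377, 353], [-148, 377, 345], [-145, 376, 342], [-142, 375, 343], [-140, 375, 348], [-138, 375, 358], [-135, 375, 369], [-132, 374, 379], [-130, 373, 387], [-128, 372, 392], [-125, 371, 394], [-122, 370, 395], [-120, 370, 395], [-118, 369, 394], [-115, 369, 394], [-112, 368, 394], [-110, 364, 394], [-108, 360, 394], [-105, 355, 395], [-102, 346, 396], [-100, 337, 396], [-98, 329, 396], [-95, 320, 396], [-92, 316, 395], [-90, 313, 394], [-88, 315, 393], [-85, 321, 392], [-82, 327, 390], [-80, 335, 389], [-78, 344, 388], [-75, 352, 389], [-72, 359, 389], [-70, 363, 390], [-68, 365, 391], [-65, 367, 392], [-62, 369, 393], [-60, 369, 394], [-58, 370, 394], [-55, 371, 394], [-52, 371, 394], [-50, 370, 394], [-48, 369, 394], [-45, 368, 395], [-42, 368, 395]]
scene
[[-180, 482, 489], [-178, 495, 495], [-175, 505, 501], [-172, 510, 508], [-170, 511, 515], [-168, 510, 5
[... 181 characters left out ...]
1], [-140, 517, 405], [-138, 517, 403], [-135, 517, 408], [-132, 517, 424], [-130, 518, 455], [-128, 519, 492], [-125, 520, 523], [-122, 521, 549], [-120, 521, 555], [-118, 520, 548], [-115, 516, 540], [-112, 510, 535], [-110, 504, 530], [-108, 489, 523], [-105, 470, 512], [-102, 449, 502], [-100, 424, 493], [-98, 406, 485], [-95, 397, 479], [-92, 394, 471], [-90, 393, 456], [-88, 392, 431], [-85, 384, 403], [-82, 366, 381], [-80, 340, 364], [-78, 323, 353], [-75, 323, 351], [-72, 330, 351], [-70, 330, 347], [-68, 322, 339], [-65, 318, 337], [-62, 322, 339], [-60, 323, 338], [-58, 323, 336], [-55, 323, 337], [-52, 322, 336], [-50, 325, 337], [-48, 325, 339], [-45, 321, 339], [-42, 327, 347]]
```

```bash
python3 - <<'E'
from h import *
from scipy.optimize import minimize
# tab centroid by background-removed ring profile, for several centre hypotheses; centre from tube (red) centroid in same image
imgs={"top":[cv2.imread("pics/top0.png").astype(float),np.load("t1.npy")],"scene":[cv2.imread("pics/scene0.png").astype(float),np.load("s1.npy")]}
for n in imgs:
    A,B=imgs[n]
    c=proj(n,[[.634,.0018,.096]])[0]; x,y=int(c[0]),int(c[1])
    for I in(A,B):
        s=I[y-7:y+8,x-7:x+8]; w=np.clip(s[...,2]-s[...,1]-(45 if n=="top" else 75),0,None)
        yy,xx=np.mgrid[y-7:y+8,x-7:x+8]
        print(n,"tube",back(n,[[(w*xx).sum()/w.sum(),(w*yy).sum()/w.sum()]],.095).round(4),w.max())
    lo=(-170,-60) if n=="top" else (-170,-100)
    for C in((.634,.0014),(.635,.0014),(.633,.0024)):
        g=np.radians(np.arange(-175,-45,1.)); pr=[]
        for I in(A,B):
            p=0
            for r in(.022,.0235,.025):
                P_=proj(n,np.c_[C[0]+r*np.cos(g),C[1]+r*np.sin(g),np.full(len(g),.067)]).astype(np.float32)
                p=p+cv2.remap(I.sum(2).astype(np.float32),P_[:,0].reshape(1,-1),P_[:,1].reshape(1,-1),cv2.INTER_CUBIC)[0]/3
            w=np.clip(np.median(p)-p-12,0,None); d=np.degrees(g)
            if n=="scene": w[d>-105]=0
            pr.append((w*d).sum()/max(w.sum(),1e-9))
        print(n,C,np.round(pr,1),"rad",np.radians(pr[0]-pr[1]).round(3))
E
```

```text
top tube [[nan nan nan]] 0.0
top tube [[0.6356 0.0016 0.095 ]] 0.9999999999999858
top (0.634, 0.0014) [ -89.5 -145.2] rad 0.972
top (0.635, 0.0014) [ -92.2 -146.7] rad 0.951
top (0.633, 0.0024) [ -87.1 -141.6] rad 0.951
scene tube [[0.6328 0.0023 0.095 ]] 14.0
scene tube [[0.633  0.0023 0.095 ]] 16.5
scene (0.634, 0.0014) [-105.5 -141.1] rad 0.621
scene (0.635, 0.0014) [-105.9 -141.6] rad 0.622
scene (0.633, 0.0024) [-105.  -137.4] rad 0.566<stdin>:11: RuntimeWarning: invalid value encountered in scalar divide
```

Tab measured at ≈0.95 rad carried: within range but short of one flat. Take a second small bite of about 0.1 rad.

```bash
python3 - <<'E'
from h import *
to([.5359,.0437,.0638],-113.26)
E
python3 -m pendant '[{"dp":[0,-0.02,0],"rotation":[0,0,0],"fingers":1},{"dp":[0,-0.04,0],"rotation":[0,0,0],"fingers":1},{"dp":[0,-0.05,-0.0003],"rotation":[0,0,0],"fingers":1},{"dp":[0,-0.058,-0.0003],"rotation":[0,0,0],"fingers":1},{"dp":[0,-0.058,-0.0003],"rotation":[0,0,0],"fingers":1}]'>/dev/null; python3 s.py
python3 - <<'E'
from h import *
to([.5359,.0437,.0638],-113.26)
E
```

```text
dp [ 0.0003 -0.0739 -0.0006] rot [ 0.0012 -0.0018  0.    ] deg [ 0.1 -0.1  0. ]
t 24.30 pos [0.5215 0.0501 0.0635] yaw -113.27 tilt 0.13 F [-0.33  0.55 -2.14] T [ 0.047  0.222 -0.023] w 15.0mm j [-0.93  0.76  1.13  2.05 -0.88  0.94 -1.28]
dp [ 0.0002 -0.0158 -0.0003] rot [ 0.0013 -0.0019 -0.0003] deg [ 0.1 -0.1 -0. ]
```

```bash
python3 -m pendant '[{"dp":[0,-0.004,0],"rotation":[0,0,0],"fingers":1},{"dp":[0,-0.009,0],"rotation":[0,0,0],"fingers":1},{"dp":[0,-0.009,0],"rotation":[0,0,0],"fingers":1}]'>/dev/null; python3 s.py
python3 -m pendant '[{"dp":[0,-0.003,0],"rotation":[0,0,0],"fingers":1},{"dp":[0,-0.007,0],"rotation":[0,0,0],"fingers":1},{"dp":[0,-0.007,0],"rotation":[0,0,0],"fingers":1}]'>/dev/null; python3 arc.py 0 0.04 0.08 0.12 0.15 0.18 0.21 0.24
```

```text
t 24.68 pos [0.5294 0.0465 0.0633] yaw -113.28 tilt 0.17 F [-2.26  0.39 -1.71] T [ 0.043  0.64  -0.132] w 15.5mm j [-0.91  0.77  1.13  2.03 -0.88  0.95 -1.28]
t 25.05 pos [0.536  0.0437 0.0633] yaw -113.28 tilt 0.16 F [-1.35  0.04 -2.56] T [0.119 0.585 0.018] w 15.7mm j [-0.9   0.77  1.12  2.01 -0.88  0.95 -1.28]
C [ 1.000e-04 -1.068e-01 -9.000e-04]
0.04 [-0.0043 -0.0001  0.    ]
0.08 [-0.0085 -0.0004  0.    ]
0.12 [-0.0128 -0.0008  0.    ]
0.15 [-0.016  -0.0012  0.    ]
0.18 [-0.0191 -0.0017  0.    ]
0.21 [-0.0223 -0.0024  0.    ]
0.24 [-0.0254 -0.0031  0.    ]
```

```bash
python3 -m pendant '[{"dp":[-0.0043,-0.0001,0],"rotation":[0,0,0.04],"fingers":1},{"dp":[-0.0085,-0.0004,0],"rotation":[0,0,0.08],"fingers":1},{"dp":[-0.0128,-0.0008,0],"rotation":[0,0,0.12],"fingers":1},{"dp":[-0.016,-0.0012,0],"rotation":[0,0,0.15],"fingers":1},{"dp":[-0.016,-0.0012,0],"rotation":[0,0,0.15],"fingers":1}]'>/dev/null; python3 arc.py 0 0.03 0.06 0.09
```

```text
t 25.68 pos [0.5441 0.0574 0.0634] yaw -121.88 tilt 0.16 F [ 1.14 -3.56 -2.44] T [-0.712 -0.086  0.012] w 15.9mm j [-0.93  0.81  1.16  1.99 -0.91  0.99 -1.43]
C [ 0.     -0.106  -0.0006]
0.03 [-0.0032 -0.      0.    ]
0.06 [-0.0064 -0.0002  0.    ]
0.09 [-0.0095 -0.0004  0.    ]
```

Contact regained at the same angle, as expected. Drive on 0.09 rad, then back off.

```bash
python3 -m pendant '[{"dp":[-0.0032,0,0],"rotation":[0,0,0.03],"fingers":1},{"dp":[-0.0064,-0.0002,0],"rotation":[0,0,0.06],"fingers":1},{"dp":[-0.0095,-0.0004,0],"rotation":[0,0,0.09],"fingers":1},{"dp":[-0.0095,-0.0004,0],"rotation":[0,0,0.09],"fingers":1}]'>/dev/null; python3 arc.py 0 -0.04 -0.08 -0.12 -0.15
python3 -m pendant '[{"dp":[0.0043,-0.0001,0],"rotation":[0,0,-0.04],"fingers":1},{"dp":[0.0086,-0.0003,0],"rotation":[0,0,-0.08],"fingers":1},{"dp":[0.0128,-0.0008,0],"rotation":[0,0,-0.12],"fingers":1},{"dp":[0.016,-0.0012,0],"rotation":[0,0,-0.15],"fingers":1},{"dp":[0.016,-0.0012,0],"rotation":[0,0,-0.15],"fingers":1}]'>/dev/null; python3 s.py
python3 -m pendant '[{"dp":[0,0.003,0],"rotation":[0,0,0],"fingers":1},{"dp":[0,0.008,0],"rotation":[0,0,0],"fingers":1},{"dp":[0,0.014,0],"rotation":[0,0,0],"fingers":1}]'>/dev/null; python3 s.py
```

```text
t 26.18 pos [0.5495 0.0654 0.0633] yaw -127.05 tilt 0.18 F [-0.1  -4.57 -1.93] T [-0.626  0.236  0.026] w 15.4mm j [-0.94  0.83  1.18  1.98 -0.93  1.02 -1.52]
C [ 1.00e-04 -1.06e-01 -6.00e-04]
-0.04 [ 0.0042 -0.0001  0.    ]
-0.08 [ 0.0085 -0.0003  0.    ]
-0.12 [ 0.0127 -0.0008  0.    ]
-0.15 [ 0.0158 -0.0012  0.    ]
t 26.80 pos [0.5411 0.052  0.0635] yaw -118.46 tilt 0.14 F [ 0.84 -0.73 -2.9 ] T [-0.184 -0.102  0.034] w 15.6mm j [-0.92  0.8   1.15  2.   -0.9   0.98 -1.37]
t 27.18 pos [0.528  0.0593 0.0632] yaw -118.45 tilt 0.15 F [-0.56  0.58 -1.78] T [0.048 0.26  0.005] w 15.6mm j [-0.95  0.78  1.15  2.03 -0.9   0.96 -1.37]
```

```bash
python3 -m pendant '[{"dp":[0,0.02,0],"rotation":[0,0,0],"fingers":1},{"dp":[0,0.04,0],"rotation":[0,0,0],"fingers":1},{"dp":[0,0.06,-0.01],"rotation":[0,0,0],"fingers":1},{"dp":[0,0.06,-0.025],"rotation":[0,0,0],"fingers":1},{"dp":[0,0.06,-0.025],"rotation":[0,0,0],"fingers":1}]'>/dev/null; python3 s.py
python3 - <<'E'
from h import *
im=np.mean([arm.get_image("top").astype(float) for _ in range(4)],0);np.save("t2.npy",im)
crop("top",(324,180),(25,25),16,"o3.png",im)
to([.4749,-.3283,.088],-80.35)
for C in((.634,.0014),(.635,.0014),(.633,.0024)):
    g=np.radians(np.arange(-190,-45,1.)); pr=[]
    for I in(cv2.imread("pics/top0.png").astype(float),np.load("t1.npy"),im):
        p=0
        for r in(.022,.0235,.025):
            P_=proj("top",np.c_[C[0]+r*np.cos(g),C[1]+r*np.sin(g),np.full(len(g),.067)]).astype(np.float32)
            p=p+cv2.remap(I.sum(2).astype(np.float32),P_[:,0].reshape(1,-1),P_[:,1].reshape(1,-1),cv2.INTER_CUBIC)[0]/3
        w=np.clip(np.median(p)-p-12,0,None); d=np.degrees(g); pr.append((w*d).sum()/w.sum())
    print(C,np.round(pr,1),"rad",np.radians(pr[0]-np.array(pr)).round(3))
E
```

```text
t 27.80 pos [0.4765 0.0882 0.0895] yaw -118.42 tilt 0.06 F [ 0.5  -0.09 -2.11] T [ 0.053  0.196 -0.025] w 15.5mm j [-1.1   0.7   1.24  2.12 -0.85  0.95 -1.45]
o3.png origin 299 155 scale 16
dp [ 0.366  -0.1978  0.0009] rot [ 0.0017 -0.0022 -0.6653] deg [  0.1  -0.1 -38.1]
(0.634, 0.0014) [ -89.5 -145.2 -151.6] rad [0.    0.972 1.084]
(0.635, 0.0014) [ -92.2 -146.7 -152.7] rad [0.    0.951 1.055]
(0.633, 0.0024) [ -87.1 -141.6 -148.2] rad [0.    0.951 1.067][ WARN:0@6.224] global loadsave.cpp:1063 imwrite_ Unsupported depth image for selected encoder is fallbacked to CV_8U.
```

View pics/o3.png

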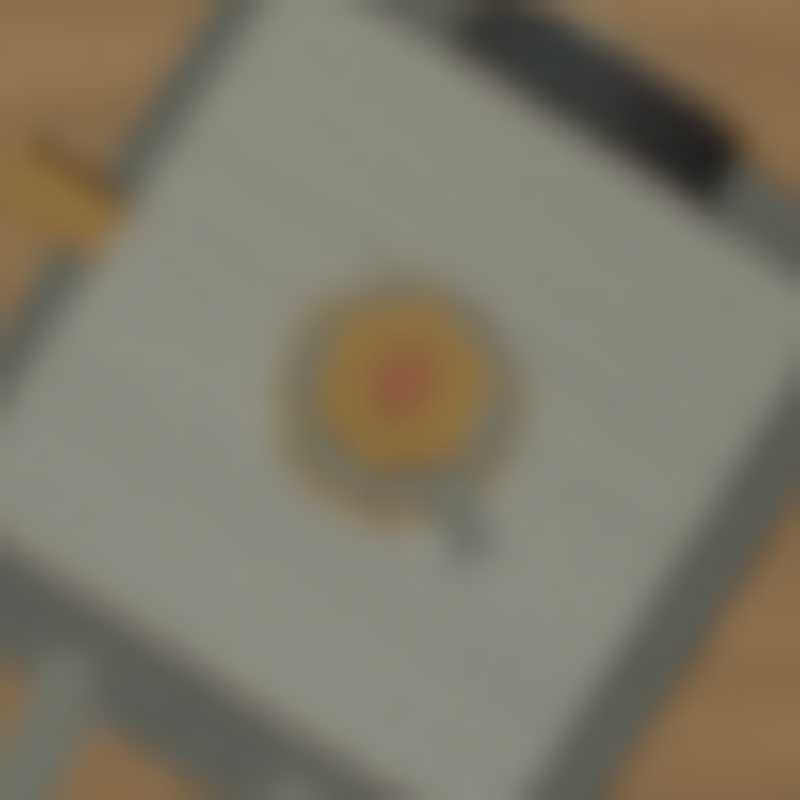

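Tab now at ≈1.07 rad: one flat. Carry the wrench back over the rest.

```bash
python3 -m pendant '[{"dp":[0,0,-0.02],"rotation":[0,0,0],"fingers":1},{"dp":[0.05,-0.027,-0.02],"rotation":[0,0,-0.1],"fingers":1},{"dp":[0.1,-0.054,-0.02],"rotation":[0,0,-0.2],"fingers":1},{"dp":[0.15,-0.081,-0.02],"rotation":[0,0,-0.3],"fingers":1},{"dp":[0.2,-0.108,-0.02],"rotation":[0,0,-0.4],"fingers":1},{"dp":[0.25,-0.135,-0.02],"rotation":[0,0,-0.5],"fingers":1},{"dp":[0.3,-0.162,-0.02],"rotation":[0,0,-0.6],"fingers":1},{"dp":[0.366,-0.198,-0.01],"rotation":[0.002,-0.002,-0.665],"fingers":1},{"dp":[0.366,-0.198,0],"rotation":[0.002,-0.002,-0.665],"fingers":1},{"dp":[0.366,-0.198,0],"rotation":[0.002,-0.002,-0.665],"fingers":1},{"dp":[0.366,-0.198,0],"rotation":[0.002,-0.002,-0.665],"fingers":1},{"dp":[0.366,-0.198,0],"rotation":[0.002,-0.002,-0.665],"fingers":1}]'>/dev/null; python3 s.py
python3 - <<'E'
from h import *
to([.4749,-.3283,.058],-80.35)
im=arm.get_image("scene"); crop("scene",(190,250),(50,40),9,"q1.png",im)
im=arm.get_image("top"); crop("top",(453,235),(45,50),8,"q3.png",im)
E
```

```text
t 29.50 pos [ 0.4758 -0.3271  0.089 ] yaw -80.26 tilt 0.04 F [ 0.35 -0.05 -1.78] T [-0.12   0.174  0.004] w 15.3mm j [-0.07  0.65  0.88  1.89 -0.64  0.91 -0.28]
dp [0.0011 0.0011 0.031 ] rot [-0.0007  0.0002  0.0016] deg [-0.   0.   0.1]
q1.png origin 140 210 scale 9
q3.png origin 408 185 scale 8
```

View pics/q1.png

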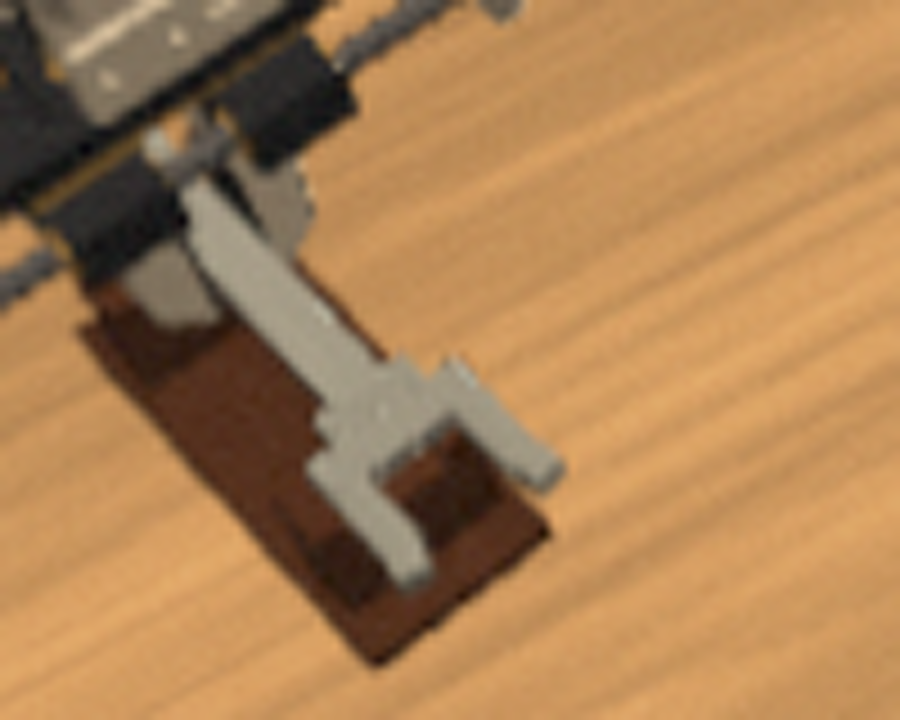

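View pics/q3.png

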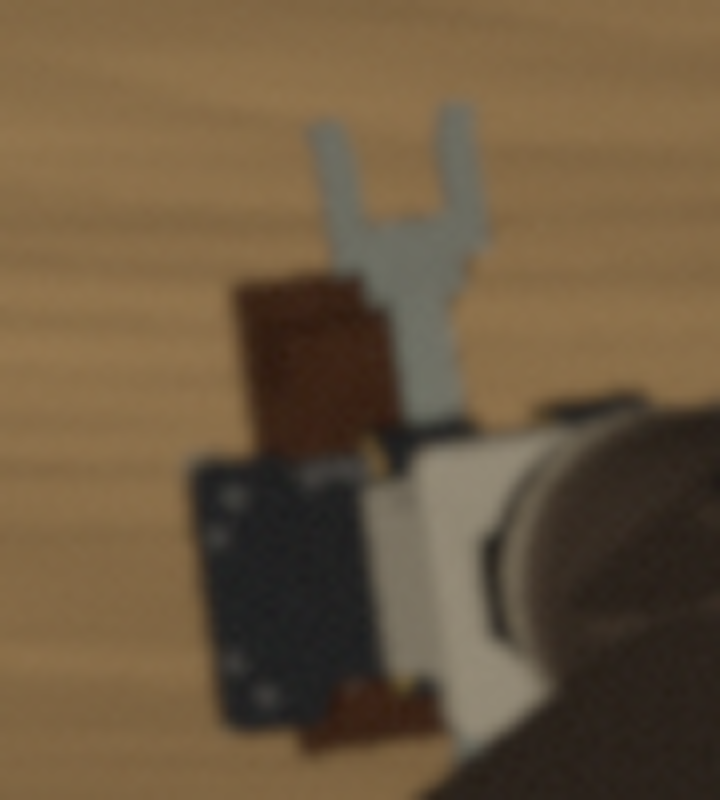

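Same pose as at pick-up (tips at 408,575 and 545,472 as before). Lower in steps.

```bash
python3 -m pendant '[{"dp":[0.001,0.001,0.02],"rotation":[-0.001,0,0.002],"fingers":1},{"dp":[0.001,0.001,0.04],"rotation":[-0.001,0,0.002],"fingers":1},{"dp":[0.001,0.001,0.052],"rotation":[-0.001,0,0.002],"fingers":1},{"dp":[0.001,0.001,0.057],"rotation":[-0.001,0,0.002],"fingers":1},{"dp":[0.001,0.001,0.057],"rotation":[-0.001,0,0.002],"fingers":1}]'>/dev/null; python3 s.py
python3 -m pendant '[{"dp":[0,0,0.002],"rotation":[0,0,0],"fingers":1},{"dp":[0,0,0.004],"rotation":[0,0,0],"fingers":1},{"dp":[0,0,0.004],"rotation":[0,0,0],"fingers":1}]'>/dev/null; python3 s.py
```

```text
t 30.23 pos [ 0.4747 -0.3286  0.0318] yaw -80.40 tilt 0.05 F [-0.01 -0.46 -1.06] T [-0.108  0.153  0.031] w 15.9mm j [-0.02  0.72  0.8   1.93 -0.72  0.81 -0.21]
t 30.60 pos [ 0.475  -0.3289  0.0282] yaw -80.40 tilt 0.02 F [-1.02  0.98  0.85] T [-0.013  0.256 -0.03 ] w 15.1mm j [-0.01  0.73  0.8   1.93 -0.72  0.8  -0.21]
```

```bash
python3 -m pendant '[{"dp":[0,0,0],"rotation":[0,0,0],"fingers":-1},{"dp":[0,0,0],"rotation":[0,0,0],"fingers":-1},{"dp":[0,0,0],"rotation":[0,0,0],"fingers":-1},{"dp":[0,0,0],"rotation":[0,0,0],"fingers":-1},{"dp":[0,0,0],"rotation":[0,0,0],"fingers":-1},{"dp":[0,0,0],"rotation":[0,0,0],"fingers":-1},{"dp":[0,0,-0.04],"rotation":[0,0,0],"fingers":-1},{"dp":[0,0,-0.1],"rotation":[0,0,0],"fingers":-1},{"dp":[0,0,-0.16],"rotation":[0,0,0],"fingers":-1},{"dp":[0,0,-0.16],"rotation":[0,0,0],"fingers":-1},{"dp":[0,0,-0.16],"rotation":[0,0,0],"fingers":-1}]'>/dev/null; python3 s.py
python3 - <<'E'
from h import *
im=arm.get_image("scene"); cv2.imwrite("pics/r0.png",im);crop("scene",(180,258),(45,40),10,"r1.png",im)
z=cv2.imread("pics/scene0.png")
cv2.imwrite("pics/r2.png",np.hstack([cv2.resize(q[218:298,135:225],None,fx=4.4,fy=4.4) for q in(z,im)]))
for n,f in(("scene","scene0"),): 
    d=cv2.absdiff(cv2.GaussianBlur(im,(5,5),0),cv2.GaussianBlur(z,(5,5),0)).max(2); print((d>30).sum()); cv2.imwrite("pics/rd.png",d*3)
E
```

```text
t 31.98 pos [ 0.475  -0.3283  0.188 ] yaw -80.38 tilt 0.02 F [-0.15  0.94 -0.48] T [-0.08   0.176  0.021] w 91.6mm j [-0.15  0.54  0.99  1.79 -0.51  1.09 -0.38]
r1.png origin 135 218 scale 10
13695
```

View pics/r2.png

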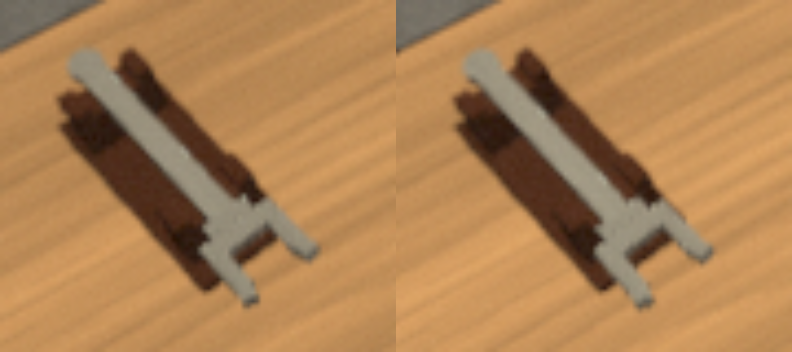

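View pics/r0.png

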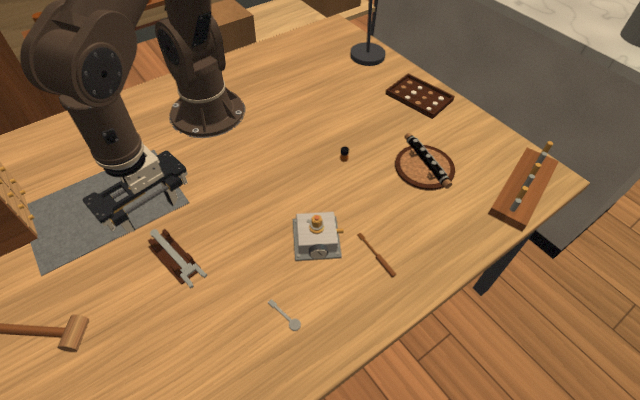

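View pics/rd.png

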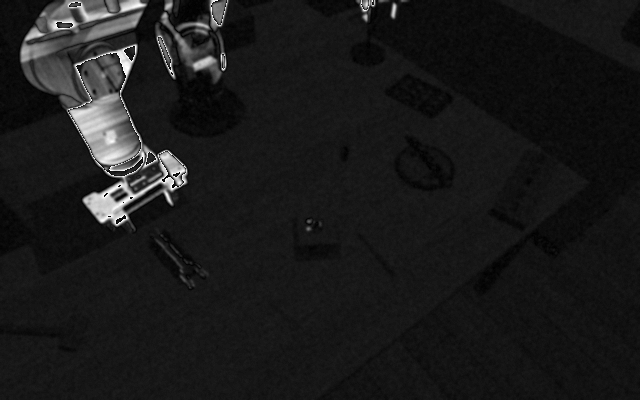

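The wrench lies in both slots of the rest as at the start. No bystander shows up in the difference picture, and the gripper is clear and open. Handing in.

```bash
python3 -c "
from cell import arm
print(arm.sign_off())"
```

```text
the job is handed in; nothing more can be done
None
```

The nut is tightened about one flat past finger-tight, the wrench is back in its rest, and the job is handed in at about 32 s of the 72 s allowed.

- **Finger-tight:** I turned the nut clockwise with the fingers about 54°. The wrist torque then rose to a steady 0.36 N m, meaning the nut had bitten. I stopped with the washer carried an estimated 0.05 to 0.1 rad; this was not measured directly.
- **Wrench:** I tightened in two bites. After the first, the top picture put the washer tab at about 0.95 rad, while the wrench angle had suggested about 1.04. A rough reading of the tab in the scene picture gave only about 0.88. I added a second bite of 0.09 rad.
- **Forces:** The wrist force read about 6 N or less throughout, and the torque about the nut was about 0.34 N m. The force between wrench and nut was not measured.
- **Last checks:** The tab stands at about 1.07 rad in the top picture (1.05 to 1.08 depending on the assumed nut centre). The wrench lies level in both slots as it did at the start. The difference picture shows no bystander moved. The gripper is open and clear.
- **Correction made on the way:** I first had the wrench 24 mm too high when approaching the nut. Triangulating from both pictures showed it before contact, and I lowered it.

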